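Pack a bead kit into its hinged box and close the cover

ROBOT

A 6-joint arm with a two-finger parallel gripper is mounted at the origin on the work surface; the furniture and walls round the work are solid. World frame = base frame: x ahead of the robot, y to its left, z up, the work surface at z = 0. Lengths are in m, angles in rad, forces in N, time in s.
With the tool pointing down it reaches from about 0.25 to 0.725 m from the base axis. Payload 4 kg.
Tool frame: the origin (TCP) lies on the centre line of the jaws, within the pads' length; the fingertips stand 22 mm ahead of it and the grasp point (between the pads) lies 3 mm ahead of it (bot.tip_reach is the distance from the TCP to the fingertips, in m); z points along the fingers, y is the line along which they close (so a half turn about z gives the same grasp; the last joint's range is limited). The gripper opens to 85 mm and grips with 20 to 120 N. Pads are 22 mm wide; open, the fingers measure 114 mm over their backs; the gripper's body (76 mm by 85 mm) begins 54 mm behind the grasp point. The pads swing forward as they close: fully open they stand 13 mm farther back than shut.
Start: joints at [-1.161, 0.241, 0.005, 1.335, 0, 1.571], TCP at [0.199, -0.459, 0.253] pointing down, gripper open.
Joint ranges: [-2.72, 2.72], [-1.05, 1.87], [-1.09, 1.28], [-1.99, 2.15], [-1.42, 1.44], [-3.14, 3.14]. Speed limits (rad/s): [2.79, 2.79, 3.14, 3.14, 3.14, 3.14].

INTERFACE

Orientations are given as a unit quaternion [x, y, z, w].
In Python, from workcell import bot gives the robot as it stands. The module is installed in compiled form; this text tells all that it offers.
- The arm moves only by the tool apply_moves, never from a script. Its argument "commands" is a list of rows, each a list of 4 numbers: the shift along the tool's x, y, z scaled (see below), then the turn about the tool's z scaled (see below). In form: [[tx, ty, tz, roll], ...]. A call has exactly 5 rows; each row shifts and turns the commanded pose from where the row before left it, along the tool's axes as they then stand; what a row does not reach is not made up. The controller multiplies each number of a shift by 20 mm and each number of a turn by 60 degrees. A row lasts 1/12 s, in which the tool goes at most 41.7 mm and 7.16 degrees, less where a joint would pass 70% of its speed; a pose out of reach is approached as far as the arm can. A call with a number of a shift or a turn outside -1 to 1 is refused whole. A call with a gripper value outside its range is refused whole. "claw" is the closure, from 0 (fully open) to 1 (shut), set as the call begins (left out, the last holds). The fingers move at their own pace and stop on an object; the grip force is fixed at half the most. Time passes only in rows, so rows that do not move let the fingers close, or fill a call up. It gives the time, the measured TCP pose, the force, the opening and the grip force at its end, in the units of the state.
- bot.get_obs(): the state, without advancing time (a new reading comes with each control period).
- bot.camera(name): name is "side" or "top" or "wrist"; returns a dict with "image" (480x640x3 uint8, blue, green, red), "camera_matrix" (3x3 intrinsics, pixels), "R" (3x3) and "t" (3): a world point X has camera coordinates R X + t. Camera axes: x right, y down, z forward; pixel columns grow to the right and rows downward; lengths in m; the calibration is good to about 2 mm. A picture is of the moment at which its call begins. There is no depth.
- bot.job_done(): hands the job in; it is judged then, once.
The state is a dict: "clock": time; "joint_pos": joint angles; "joint_vel": joint speeds; "tau": joint torques, N m; "eef_pos": TCP position; "tool_rot": TCP orientation; "ft_force": force on the tool from outside, world axes, zero at the start; "ft_torque": the same for the moment, N m; "grip_width": finger opening in m; "grasp_force": force on a finger pad.
Only numpy, scipy, OpenCV 4.12 (cv2) and the standard library are available. Lean on these libraries where they do the work, as an engineer would, in place of code of your own. Each camera call takes 0.05 s, during which the arm holds its last target. There are 200 camera calls.

TASK

Finish packing the bead kit: lay the bead vial in the tray of the wooden box, along the free long side with its nozzle towards the hinges, and stand the loose bead cup upright in the space left next to the cup that is already there, so that all three lie flat on the tray floor. Then close the cover fully. Leave the tube, tin and spools that stand about where they are.

Things in the scene. Friction and masses are not known exactly. Their poses are not given: they have to be found in the camera images.
- kit_box: Small hinged wooden box, fixed to the table, its cover standing open at the far side. Origin: centre of its underside; x runs lengthwise from the front edge to the hinges, y across to the left, z up. Its tray is 144 mm (x) by 83 mm (y) outside, 132 by 71 mm inside; walls 6 mm thick, 15 mm high; both long walls have a finger scoop, where over 68 mm (x -34 to 34) they are 7 mm high.
- tray_floor (a point): Centre of the tray's floor, 4 mm over the table. The tray holds two bead cups end to end along its right side (-y) and the vial along its left side (+y), with 4 to 5 mm to spare each way. One cup is already in it, at the hinge end.
- kit_lid (a joint): Angle of the box's cover: 0 closed, about 2.0 rad as it stands open, leaning back; pushed past upright (to below about 1.1 rad) it falls shut, softly. The cover is an upside-down tray 144 x 83 mm, 33 mm deep, walls and roof 3 mm; closed, its top is 48 mm over the table, with 41 mm between tray floor and roof.
- lid_hinge (a point): Middle of the cover's hinge line, at the far upper edge of the tray, 72 mm from the box's centre, 15 mm over the table; the hinge axis is the box's y axis.
- lid_lip (a point): Middle of the thumb lip (10 x 30 x 5 mm) on the cover's free edge, 148 mm from the hinge line; at the top while the cover is open, at the front when closed. Its axes turn with the cover: z points out through the roof, whose outer face lies 28.5 mm along z from here.
- packed_cup: The bead cup already in the tray, same as bead_cup. Origin: centre of its underside; its y axis is its long axis, lying along the box's x.
- bead_cup: Oval clear cup of beads with a flat closed lid, standing on the table: 46 mm (its x) by 64 mm (its y) by 36 mm high; the lid is the top 6 mm and the widest part, the cup under it is 44 x 62 mm. 50 g. Origin: centre of its underside, z up. Take it across its 46 mm.
- bead_vial: Lying vial of beads, 113 mm long (its y axis), 20 mm thick, blunt cap at one end, tapered nozzle at the other. Origin: on the table under the middle of its length, z up; the nozzle points to its - y. From 16 to 56 mm on the -y side of the middle (nozzle half) and over the last 18 mm on the +y side it is 20 mm wide and high; between them 14 mm. 18 g.
- vial_middle (a point): Centre of the vial, 10 mm over its underside.
- nozzle_tip (a point): Tip of the vial's nozzle, 56 mm from its centre.
- bead_tube: Bystander: glass tube of bugle beads, 17 x 126 x 17 mm, lying on the table. Origin: centre of its underside.
- pin_tin: Bystander: flat round tin, 70 mm across and 23 mm high. Origin: centre of its underside.
- white_spool: Bystander: the taller spool of thread, 35 mm across and 58 mm high, standing. Origin: centre of its underside.
- pink_spool: Bystander: the shorter spool of thread, 33 mm across and 40 mm high, standing. Origin: centre of its underside.

How it is judged:
By the outcome, as a careful person would: the job done as asked, in the order asked, and still so for the second after the job is handed in, with the robot touching nothing.
It also fails if it takes over 70 s, if anything falls off the work surface, if the arm or the gripper's body presses on something with over 40 N, if the wrist force passes 120 N, or if a joint passes its speed limit or range.

## Working session

There is one attempt and no reset: what is moved stays moved. The work goes in short steps, Python scripts to look and compute and a tool call to move; the robot and the scene stay as the last step left them, time stands still between calls to the robot, and variables do not carry over. Pictures are saved under pics/ and viewed, at most 13 in all, crops included, and the job is handed in when it is done.

Besides the shell and the picture viewer there is one more tool, called after "Request:" by a JSON object that holds its "api" and its "payload", one argument or row to a line. apply_moves: Moves the arm, as the interface text tells. Shifts and turns lie within -1 to 1; 1 stands for 20 mm of shift or 60 degrees of turn. Its arguments: {"type":"object","properties":{"commands":{"type":"array","items":{"type":"array","items":{"type":"number","minimum":-1,"maximum":1}}},"claw":{"type":"number"}},"required":["commands"]}

```bash
mkdir -p pics
python3 - <<'E'
from workcell import bot
import cv2,numpy as np
for n in ["top","side","wrist"]:
    c=bot.camera(n); cv2.imwrite(f"pics/{n}0.png",c["image"]); np.savez(f"{n}0.npz",**c)
    print(n,np.round(c["camera_matrix"],1).tolist(),np.round(c["R"],3).tolist(),np.round(c["t"],3).tolist())
o=bot.get_obs(); print(o["eef_pos"],o["tool_rot"],o["grip_width"],bot.tip_reach,o["clock"])
E
```

```text
top [[613.9, 0.0, 321.7], [0.0, 613.9, 231.2], [0.0, 0.0, 1.0]] [[-0.009, -1.0, 0.004], [-0.988, 0.009, -0.154], [0.154, -0.005, -0.988]] [0.025, 0.544, 1.124]
side [[494.7, 0.0, 311.3], [0.0, 494.7, 243.5], [0.0, 0.0, 1.0]] [[-0.958, -0.287, 0.003], [-0.152, 0.498, -0.854], [0.244, -0.818, -0.521]] [0.515, 0.121, 0.852]
wrist [[340.4, 0.0, 314.9], [0.0, 340.4, 240.7], [0.0, 0.0, 1.0]] [[0.399, -0.917, -0.001], [-0.87, -0.379, 0.314], [-0.289, -0.124, -0.949]] [-0.499, -0.04, 0.38]
[ 0.19904542 -0.45820544  0.25261995] [ 9.79079013e-01  2.03478914e-01 -1.59475184e-04 -7.69768455e-04] 0.08557944299588383 0.022 0.15
```

View pics/top0.png

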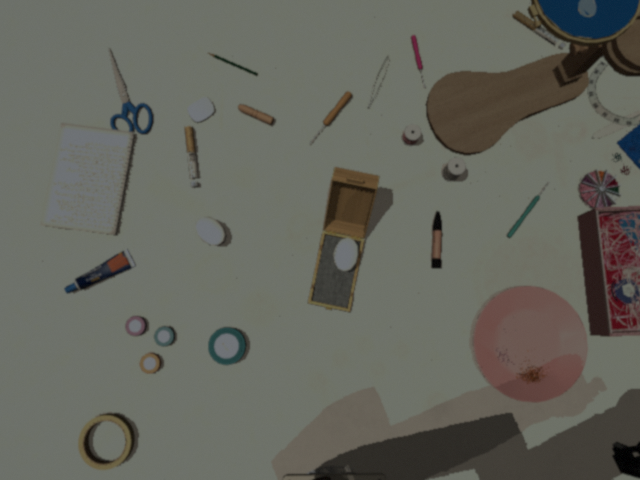

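View pics/side0.png

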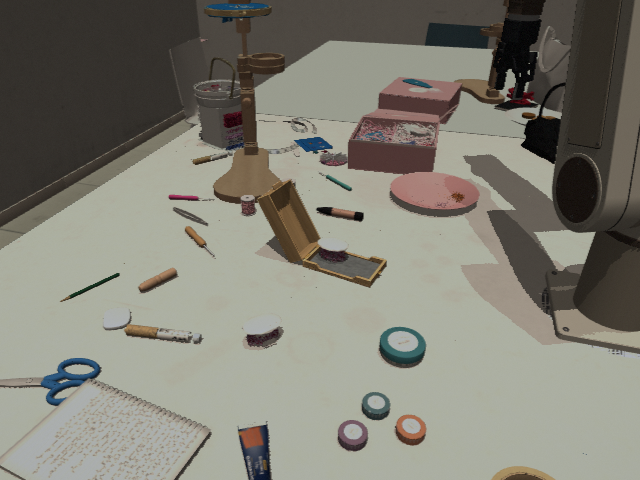

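The top view shows the open box at about (340,240), hinges up. The packed cup is at (345,253), the loose cup at (211,231) and the vial at (192,156). Next I'll enlarge these and measure.

```bash
cat > h.py <<'E'
import numpy as np,cv2
def load(n): return dict(np.load(n+".npz"))
def ray(c,p,z):
    """pixel(s) -> world points on plane height z"""
    p=np.atleast_2d(np.array(p,float)); d=np.linalg.solve(c["camera_matrix"],np.c_[p,np.ones(len(p))].T)
    R,t=c["R"],c["t"]; o=-R.T@t; d=(R.T@d).T
    return o+d*((z-o[2])/d[:,2])[:,None]
def proj(c,X):
    X=np.atleast_2d(X); q=c["camera_matrix"]@(c["R"]@X.T+c["t"][:,None]); return (q[:2]/q[2]).T
def snap(bot,n,name):
    c=bot.camera(name); np.savez(n+".npz",**c); return c
E
python3 - <<'E'
from h import *
T=load("top0");S=load("side0")
def crop(c,x,y,w,h,k): return cv2.convertScaleAbs(cv2.resize(c["image"][y:y+h,x:x+w],None,fx=k,fy=k,interpolation=cv2.INTER_CUBIC),alpha=1.4)
a=crop(T,170,115,80,140,4) #320x560
b=crop(T,300,160,90,155,3.6) #324x558
m=np.zeros((560,650,3),np.uint8);m[:560,:320]=a;m[:b.shape[0],322:322+b.shape[1]]=b
cv2.imwrite("pics/m1.png",m)
s=np.vstack([crop(S,90,300,200,60,4)[:, :800],crop(S,255,175,140,115,3)[:, :420].repeat(1,0) if 0 else cv2.copyMakeBorder(crop(S,255,175,140,115,3),0,0,0,380,0)])
cv2.imwrite("pics/m2.png",s[:600]);print(s.shape)
E
```

```text
(585, 800, 3)
```

View pics/m1.png

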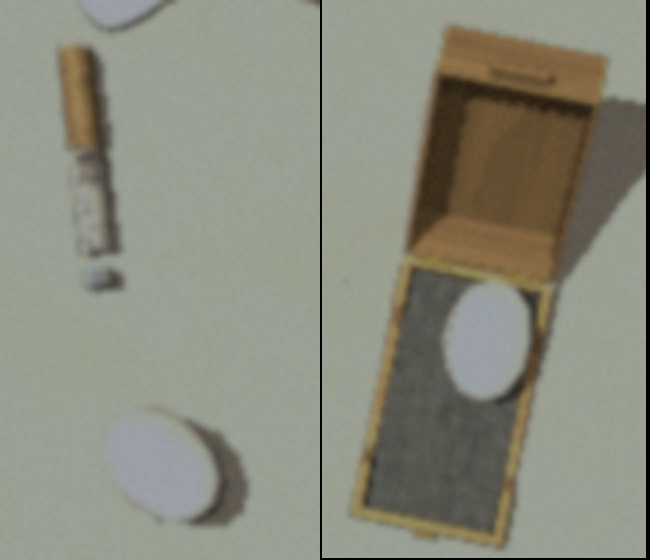

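View pics/m2.png

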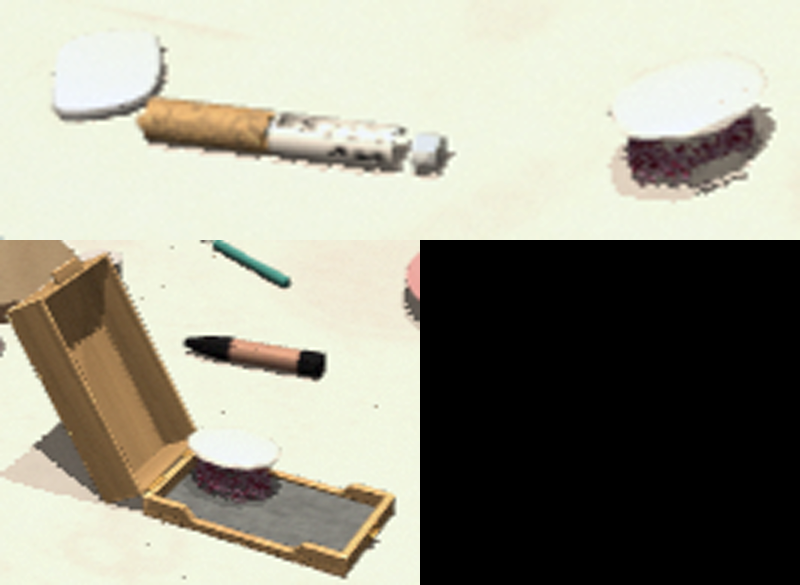

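Which object is the vial is not yet certain: the wood-and-white rod at top (192,156), or the black-ended peach one at (437,240), whose proportions of taper, body and cap fit the description. I'll measure lengths and widths.

Run:
```python
from h import *
T=load("top0"); im=T["image"].astype(int)
# background difference
bg=cv2.medianBlur(T["image"],101) if 0 else None
def report(x,y,w,h,z,k=22):
    r=im[y:y+h,x:x+w]; b=np.median(r.reshape(-1,3),0); m=(np.abs(r-b).max(2)>k).astype(np.uint8)
    cs,_=cv2.findContours(m,cv2.RETR_EXTERNAL,cv2.CHAIN_APPROX_NONE)
    for c in sorted(cs,key=cv2.contourArea)[::-1][:2]:
        P=ray(T,c[:,0]+[x,y],z)[:,:2]*1000; 
        print((x,y),cv2.minAreaRect(P.astype(np.float32)),"px",cv2.boundingRect(c))
report(175,120,35,75,.010); report(420,205,35,75,.010); report(185,205,55,50,.036); report(230,95,50,35,.01);report(200,320,55,55,.023);report(395,115,35,35,.04);report(440,150,30,35,.04)
print(ray(T,[[437,212],[436,268]],.01),ray(T,[[188,126],[195.5,187]],.01))
def crop(c,x,y,w,h,k): return cv2.convertScaleAbs(cv2.resize(c["image"][y:y+h,x:x+w],None,fx=k,fy=k,interpolation=cv2.INTER_CUBIC),alpha=1.6)
S=load("side0")
m=np.zeros((560,720,3),np.uint8);a=crop(T,415,205,45,70,8);m[:560,:360]=a
b=crop(S,300,195,80,35,4.5);m[:b.shape[0],360:360+b.shape[1]]=b
b=crop(S,120,315,90,35,4);m[200:200+b.shape[0],360:360+b.shape[1]]=b
b=crop(S,235,190,90,50,4);m[350:350+b.shape[0],360:360+b.shape[1]]=b
cv2.imwrite("pics/m3.png",m)
```

```text
(175, 120) ((710.3950805664062, 277.05047607421875), (110.37641906738281, 22.591205596923828), 7.527004241943359) px (9, 6, 16, 54)
(175, 120) ((644.2517700195312, 267.4536437988281), (15.783913612365723, 10.115767478942871), 89.5186538696289) px (17, 62, 9, 6)
(420, 205) ((530.7015380859375, -203.74427795410156), (20.784996032714844, 113.11492919921875), 85.97140502929688) px (11, 6, 12, 58)
(185, 205) ((543.2554931640625, 207.25650024414062), (51.413299560546875, 27.475622177124023), 3.244131565093994) px (31, 15, 16, 27)
(230, 95) ((788.17138671875, 149.45068359375), (82.20047760009766, 19.508766174316406), 64.0185546875) px (8, 9, 38, 23)
(200, 320) ((331.349609375, 197.10641479492188), (77.23998260498047, 68.27830505371094), 89.47181701660156) px (8, 7, 42, 38)
(395, 115) ((725.2037963867188, -158.49468994140625), (41.0219612121582, 26.135852813720703), 88.01365661621094) px (7, 17, 22, 14)
(395, 115) ((761.9672241210938, -189.1171417236328), (5.890283107757568, 22.463367462158203), 87.92727661132812) px (31, 0, 4, 12)
(440, 150) ((654.0228881835938, -236.8396759033203), (48.97047424316406, 30.949472427368164), 74.24795532226562) px (2, 14, 26, 18)
(440, 150) ((696.6054077148438, -248.25738525390625), (38.94143295288086, 10.040144920349121), 89.5312728881836) px (9, 0, 21, 6)
[[ 0.58494643 -0.20667477  0.01      ]
 [ 0.47470771 -0.20052469  0.01      ]] [[0.76456501 0.28626177 0.01      ]
 [0.63920184 0.26842037 0.01      ]]
```

View pics/m3.png

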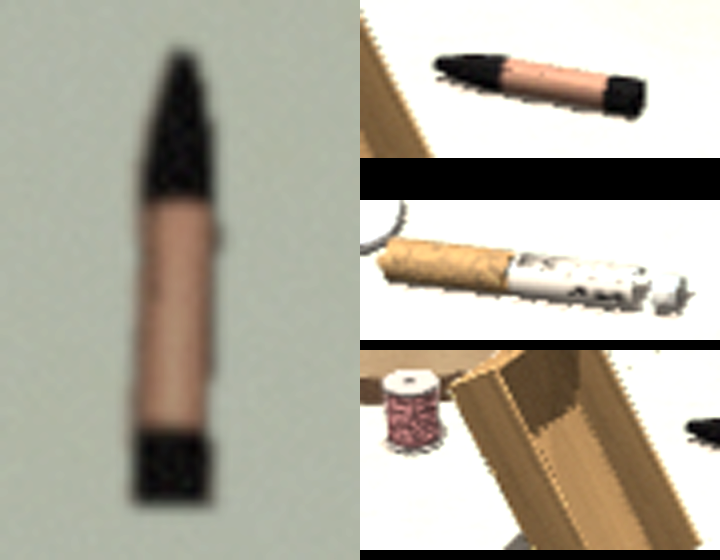

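The black-ended peach object is the vial: it measures 113 mm, centre about (0.531,-0.204), nozzle towards +x at about -4°. The wood-and-white rod measures 126 mm, so it is the tube. I'll move above the vial and use the wrist camera.

Request:
{"api": "apply_moves", "payload": {
  "commands": [
    [0.8, -0.2, 0, 0],
    [1, -0.25, 0, 0],
    [1, -0.25, 0, 0],
    [1, -0.25, 0, 0],
    [1, -0.25, 0, 0]
  ],
  "claw": 0
}}

```text
clock: 0.57
eef_pos: [0.2781, -0.3975, 0.253]
tool_rot: [0.979, 0.203, -0.0, -0.0]
ft_force: [0.3, 0.2, -0.8]
grip_width: 0.0857
grasp_force: 0.0
```

Request:
{"api": "apply_moves", "payload": {
  "commands": [
    [1, -0.25, 0, 0],
    [1, -0.25, 0, 0],
    [1, -0.25, 0, 0],
    [1, -0.25, 0, 0],
    [1, -0.25, 0, 0]
  ]
}}

```text
clock: 0.98
eef_pos: [0.36, -0.3347, 0.253]
tool_rot: [0.979, 0.203, -0.0, -0.0]
ft_force: [-0.4, -0.5, -0.4]
grip_width: 0.0851
grasp_force: 0.0
```

Request:
{"api": "apply_moves", "payload": {
  "commands": [
    [1, -0.25, 0, 0],
    [1, -0.25, 0, 0],
    [1, -0.25, 0, 0],
    [1, -0.25, 0, 0],
    [1, -0.25, 0, 0]
  ]
}}

```text
clock: 1.4
eef_pos: [0.4418, -0.2719, 0.253]
tool_rot: [0.979, 0.204, -0.0, -0.0]
ft_force: [-0.7, -0.3, 0.0]
grip_width: 0.0855
grasp_force: 0.0
```

Request:
{"api": "apply_moves", "payload": {
  "commands": [
    [1, -0.25, 0, 0],
    [1, -0.25, 0, 0],
    [1, -0.25, 0, 0],
    [1, -0.25, 0, 0],
    [0.5, -0.2, 0, 0]
  ]
}}

```text
clock: 1.82
eef_pos: [0.5156, -0.2136, 0.2527]
tool_rot: [0.979, 0.204, -0.0, -0.0]
ft_force: [0.1, -0.1, -0.3]
grip_width: 0.0851
grasp_force: 0.0
```

Request:
{"api": "apply_moves", "payload": {
  "commands": [
    [0, 0, 0.5, 0.1],
    [0, 0, 1, 0.1],
    [0, 0, 1, 0.1],
    [0, 0, 0.5, 0.1],
    [0, 0, 0, 0.06]
  ]
}}

```text
clock: 2.23
eef_pos: [0.5119, -0.2142, 0.1899]
tool_rot: [0.999, -0.038, -0.003, -0.001]
ft_force: [-0.4, 0.2, 0.9]
grip_width: 0.0855
grasp_force: 0.0
```

Run:
```python
from h import *
from workcell import bot
c=snap(bot,"w1","wrist"); cv2.imwrite("pics/w1.png",cv2.convertScaleAbs(c["image"],alpha=1.5))
o=bot.get_obs(); print(o["eef_pos"],o["tool_rot"],o["clock"],o["joint_pos"])
```

```text
[ 0.51259329 -0.21456508  0.19117329] [ 9.99250025e-01 -3.86509592e-02 -2.23971941e-03 -6.88916963e-04] 2.2833 [-3.96286066e-01  3.86605123e-01  4.51577268e-02  1.23402727e+00
 -2.77371197e-04  2.82262863e+00]
```

View pics/w1.png

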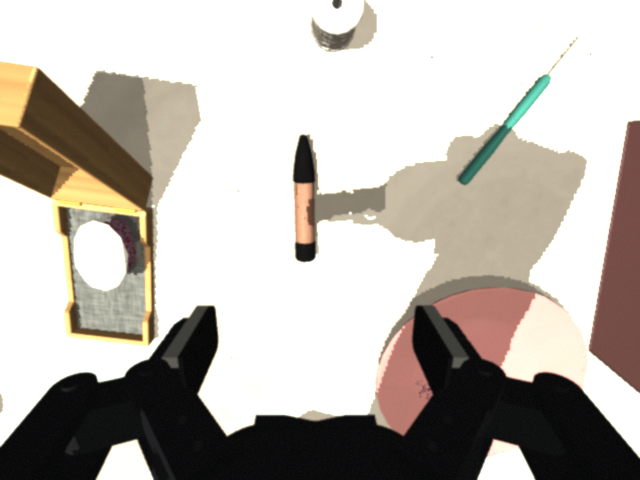

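The wrist view shows the vial from (303,135), the nozzle tip, to (305,262), and the box at left. Joint 6 is close to its limit, so I'll use the equivalent grasp a half turn round.

Request:
{"api": "apply_moves", "payload": {
  "commands": [
    [0, 0, 0, -0.119],
    [0, 0, 0, -0.119],
    [0, 0, 0, -0.119],
    [0, 0, 0, -0.119],
    [0, 0, 0, -0.119]
  ]
}}

```text
clock: 2.7
eef_pos: [0.514, -0.2152, 0.1936]
tool_rot: [0.961, 0.276, 0.0, 0.0]
ft_force: [0.5, 1.1, 1.2]
grip_width: 0.0853
grasp_force: 0.0
```

Request:
{"api": "apply_moves", "payload": {
  "commands": [
    [0, 0, 0, -0.119],
    [0, 0, 0, -0.119],
    [0, 0, 0, -0.119],
    [0, 0, 0, -0.119],
    [0, 0, 0, -0.119]
  ]
}}

```text
clock: 3.12
eef_pos: [0.514, -0.2152, 0.1936]
tool_rot: [0.831, 0.557, -0.0, 0.0]
ft_force: [-0.3, 0.3, -0.0]
grip_width: 0.0854
grasp_force: 0.0
```

Request:
{"api": "apply_moves", "payload": {
  "commands": [
    [0, 0, 0, -0.119],
    [0, 0, 0, -0.119],
    [0, 0, 0, -0.119],
    [0, 0, 0, -0.119],
    [0, 0, 0, -0.119]
  ]
}}

```text
clock: 3.53
eef_pos: [0.5141, -0.2152, 0.1936]
tool_rot: [0.62, 0.785, -0.0, 0.0]
ft_force: [0.3, 0.6, -0.3]
grip_width: 0.0852
grasp_force: 0.0
```

Request:
{"api": "apply_moves", "payload": {
  "commands": [
    [0, 0, 0, -0.119],
    [0, 0, 0, -0.119],
    [0, 0, 0, -0.119],
    [0, 0, 0, -0.119],
    [0, 0, 0, -0.119]
  ]
}}

```text
clock: 3.95
eef_pos: [0.514, -0.2152, 0.1936]
tool_rot: [0.349, 0.937, -0.0, 0.0]
ft_force: [-0.2, -0.5, -1.1]
grip_width: 0.0854
grasp_force: 0.0
```

Request:
{"api": "apply_moves", "payload": {
  "commands": [
    [0, 0, 0, -0.119],
    [0, 0, 0, -0.119],
    [0, 0, 0, -0.119],
    [0, 0, 0, -0.119],
    [0, 0, 0, -0.119]
  ]
}}

```text
clock: 4.37
eef_pos: [0.514, -0.2152, 0.1936]
tool_rot: [0.045, 0.999, -0.0, 0.0]
ft_force: [0.3, -0.1, -1.0]
grip_width: 0.0849
grasp_force: 0.0
```

```bash
cat >> h.py <<'E'
def vial(c,x,y,w,h,z=.010):
    r=c["image"][y:y+h,x:x+w].astype(int); b,g,rr=r[...,0],r[...,1],r[...,2]
    m=((r.max(2)<38)|(rr-b>32)).astype(np.uint8); m=cv2.morphologyEx(m,cv2.MORPH_CLOSE,np.ones((5,5)))
    m=cv2.morphologyEx(m,cv2.MORPH_OPEN,np.ones((3,3)))
    ct=max(cv2.findContours(m,cv2.RETR_EXTERNAL,cv2.CHAIN_APPROX_NONE)[0],key=cv2.contourArea)
    P=ray(c,ct[:,0]+[x,y],z)[:,:2]*1000
    return cv2.minAreaRect(P.astype(np.float32)),cv2.boundingRect(ct)
def pose(o):
    from scipy.spatial.transform import Rotation as Ro
    M=Ro.from_quat(o["tool_rot"]).as_matrix(); return o["eef_pos"],np.degrees(np.arctan2(M[1,0],M[0,0])),M
E
python3 - <<'E'
from h import *
from workcell import bot
c=snap(bot,"w2","wrist"); cv2.imwrite("pics/w2.png",cv2.convertScaleAbs(c["image"],alpha=1.5))
o=bot.get_obs(); p=pose(o); print(p[0],p[1],o["clock"],o["joint_pos"][5])
W=load("w1"); print(vial(W,270,120,60,150))
X=np.array([[.474,-.2,.01],[.585,-.207,.01],[.531,-.204,.01]]); q=proj(c,X); print(q)
x,y=(q.min(0)-35).astype(int);w,h=(q.max(0)+35).astype(int)-[x,y]
print(vial(c,max(x,0),max(y,0),w,h))
T=load("top0")
print("tray by top:",ray(T,[[308.3+89.4*0,303.1],[349.4-10.5,311.4],[323.9,231.4],[364.2,238.6]],.015))
E
```

```text
[ 0.51401263 -0.21518585  0.19359143] 175.00671296561558 4.4167 -0.30922848278182036
(((531.7860717773438, -201.1436767578125), (52.276729583740234, 136.03921508789062), 83.21250915527344), (0, 0, 60, 150))
[[327.66276605 174.38854414]
 [329.42616091 288.14442552]
 [328.18547981 235.95808265]]
(((531.013916015625, -205.9925537109375), (69.18972778320312, 157.4005584716797), 87.36549377441406), (0, 10, 72, 161))
tray by top: [[ 0.4092085   0.04702792  0.015     ]
 [ 0.39295286 -0.01120564  0.015     ]
 [ 0.54753271  0.01588117  0.015     ]
 [ 0.53270583 -0.06223314  0.015     ]]
```

View pics/w2.png

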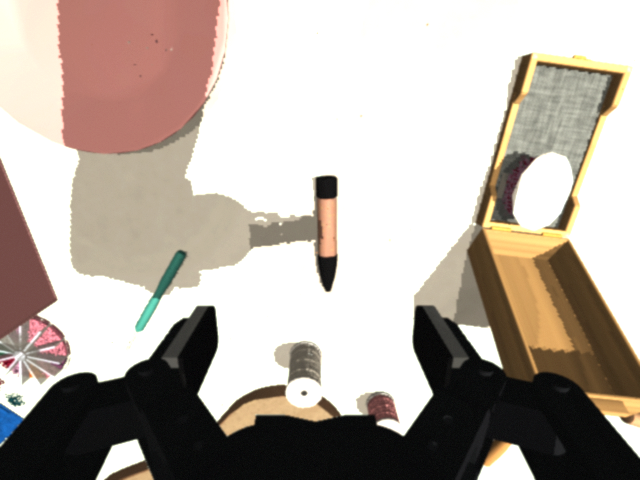

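Viewed from the other side, the vial runs from (326,177), its cap, to (328,290); the tray rim runs from (527,54)-(628,68) to (480,228)-(570,238). I'll move over the box to measure it closely.

Request:
{"api": "apply_moves", "payload": {
  "commands": [
    [0.3, 0.7, 0, 0.012],
    [0.4, 1, 0, 0.012],
    [0.4, 1, 0, 0.012],
    [0.4, 1, 0, 0.012],
    [0.4, 1, 0, 0.012]
  ]
}}

```text
clock: 4.83
eef_pos: [0.4877, -0.1164, 0.1935]
tool_rot: [0.082, 0.997, -0.0, 0.0]
ft_force: [0.3, 0.2, -0.3]
grip_width: 0.0854
grasp_force: 0.0
```

Request:
{"api": "apply_moves", "payload": {
  "commands": [
    [0.4, 1, 0, 0.014],
    [0.4, 1, 0, 0.014],
    [0.4, 1, 0, 0.014],
    [0.4, 1, 0, 0.014],
    [0.4, 1, 0, 0.014]
  ]
}}

```text
clock: 5.25
eef_pos: [0.4675, -0.0105, 0.1937]
tool_rot: [0.118, 0.993, -0.0, 0.0]
ft_force: [0.1, -0.0, -0.8]
grip_width: 0.0861
grasp_force: 0.0
```

Request:
{"api": "apply_moves", "payload": {
  "commands": [
    [0.4, 0.4, 0, 0],
    [0, 0, 0, 0],
    [0, 0, 0, 0],
    [0, 0, 0, 0],
    [0, 0, 0, 0]
  ]
}}

```text
clock: 5.67
eef_pos: [0.4622, -0.0026, 0.1934]
tool_rot: [0.118, 0.993, -0.0, 0.0]
ft_force: [0.9, -0.9, -0.5]
grip_width: 0.0851
grasp_force: 0.0
```

```bash
cat >> h.py <<'E'
def vial(c,x,y,w,h,z=.010):
    r=c["image"][y:y+h,x:x+w].astype(int); g,rr=r[...,1],r[...,2]
    m=((r.max(2)<40)|(rr-g>18)).astype(np.uint8)
    m=cv2.morphologyEx(m,cv2.MORPH_OPEN,np.ones((3,3)))
    ct=max(cv2.findContours(m,cv2.RETR_EXTERNAL,cv2.CHAIN_APPROX_NONE)[0],key=cv2.contourArea)
    P=ray(c,ct[:,0]+[x,y],z)[:,:2]*1000
    return cv2.minAreaRect(P.astype(np.float32)),cv2.boundingRect(ct)
E
python3 - <<'E'
from h import *
from workcell import bot
print(vial(load("w1"),270,120,60,150)); print(vial(load("w2"),290,150,70,150))
c=snap(bot,"w3","wrist"); 
o=bot.get_obs(); p=pose(o); print(p[0],p[1],o["clock"])
u=np.array([np.cos(np.radians(-12.7)),np.sin(np.radians(-12.7))]);v=np.array([-u[1],u[0]]);C=np.array([.471,-.0075])
X=np.array([np.r_[C+a*.072*u+b*.0415*v,.015] for a,b in [(-1,-1),(-1,1),(1,1),(1,-1)]]);q=proj(c,X);print(q.round(1))
x0,y0=np.maximum((q.min(0)-25).astype(int),0);x1,y1=(q.max(0)+25).astype(int)
im=cv2.convertScaleAbs(c["image"],alpha=1.4)[y0:y1,x0:x1];k=min(800/im.shape[1],600/im.shape[0]);print(x0,y0,k)
cv2.imwrite("pics/w3.png",cv2.resize(im,None,fx=k,fy=k,interpolation=cv2.INTER_CUBIC))
E
```

```text
(((510.5052185058594, -203.41026306152344), (17.374404907226562, 73.28285217285156), 87.38642120361328), (24, 63, 21, 78))
(((530.9266967773438, -205.27359008789062), (17.302587509155273, 109.96212768554688), 85.77626037597656), (27, 27, 20, 113))
[ 0.4622029  -0.00255962  0.19333095] 166.4831088229388 5.7167
[[261.4 150.8]
 [358.9 149.5]
 [355.  300.8]
 [270.7 301.8]]
236 124 2.9702970297029703
```

View pics/w3.png

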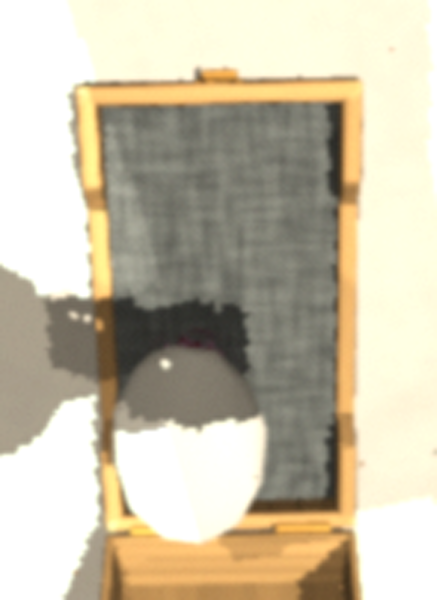

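The overhead view shows the tray's rim corners, in crop pixels, at (78,87), (359,80), (355,526) and (105,530). The packed cup's lid spans x 115–266 and y 345–543.

Run:
```python
from h import *
c=load("w3"); f=lambda p:np.array(p,float)/2.9703+[236,124]-.33
P=ray(c,f([[78,87],[359,80],[355,526],[105,530]]),.015)[:,:2]*1000
print(P.round(1)); FR,FL,HL,HR=P
print("edges",[np.linalg.norm(a-b).round(1) for a,b in [(FR,FL),(FL,HL),(HL,HR),(HR,FR)]])
B=np.array([[-72,-41.5],[-72,41.5],[72,41.5],[72,-41.5]])
a=P-P.mean(0); U,s,V=np.linalg.svd(B.T@a); R=(U@V).T; h=np.degrees(np.arctan2(R[1,0],R[0,0])); t=P.mean(0); print("box",t.round(1),h.round(2),(a-B@R.T).round(1).tolist())
cup=ray(c,f([[115,430],[266,440],[190,345],[190,543]]),.040)[:,:2]*1000
print("packed in box:",((cup-t)@R).round(1))
# check with w2
W=load("w2"); Q=ray(W,[[527,54],[628,68],[570,238],[480,228]],.015)[:,:2]*1000; print("w2 in box",((Q-t)@R).round(1))
T=load("top0"); Q=ray(T,[[308.3,303.1],[323.9,231.4],[364.2,238.6]],.015)[:,:2]*1000; print("top in box",((Q-t)@R).round(1))
# loose cup from top: white lid mask
im=T["image"][205:255,185:240].astype(int); m=((im.min(2)>150)).astype(np.uint8)
bl=im[...,0]-im[...,2]; print(np.median(im.reshape(-1,3),0), im[26,26])
```

```text
[[393.4 -32.2]
 [410.3  46.6]
 [550.4  17.3]
 [532.5 -63.6]]
edges [np.float64(80.6), np.float64(143.1), np.float64(82.9), np.float64(142.6)]
box [471.7  -8. ] -12.26 [[0.9, 1.0], [0.2, -1.3], [-0.5, 0.0], [-0.7, 0.2]]
packed in box: [[ 24.9 -32.5]
 [ 29.   11.8]
 [ -0.9  -9.6]
 [ 62.7 -11.8]]
w2 in box [[-69.3 -45.1]
 [-69.6  37.5]
 [ 72.4  42.5]
 [ 73.3 -42.6]]
top in box [[-72.7  40.5]
 [ 69.1  39.4]
 [ 71.2 -40.1]]
[105. 114. 110.] [119 115 111]
```

Request:
{"api": "apply_moves", "payload": {
  "commands": [
    [-0.5, -0.9, 0, 0],
    [-0.5, -0.92, 0, 0],
    [-0.5, -0.92, 0, 0],
    [-0.5, -0.92, 0, 0],
    [-0.5, -0.92, 0, 0]
  ],
  "claw": 0.5
}}

```text
clock: 6.13
eef_pos: [0.4895, -0.1041, 0.1932]
tool_rot: [0.117, 0.993, -0.0, -0.0]
ft_force: [0.5, 0.1, -0.2]
grip_width: 0.0428
grasp_force: 0.0
```

Request:
{"api": "apply_moves", "payload": {
  "commands": [
    [-0.5, -0.92, 0, 0],
    [-0.5, -0.92, 0, 0],
    [-0.5, -0.92, 0, 0],
    [-0.5, -0.92, 0, 0],
    [-0.5, -0.8, 0, 0]
  ]
}}

```text
clock: 6.55
eef_pos: [0.517, -0.2034, 0.1931]
tool_rot: [0.118, 0.993, -0.0, -0.0]
ft_force: [0.2, 0.4, -0.7]
grip_width: 0.0427
grasp_force: 0.0
```

Request:
{"api": "apply_moves", "payload": {
  "commands": [
    [0, 0, 0.8, -0.031],
    [0, 0, 0.8, -0.031],
    [0, 0, 0.8, -0.031],
    [0, 0, 0.8, -0.031],
    [0, 0, 0.8, -0.031]
  ]
}}

```text
clock: 6.97
eef_pos: [0.5169, -0.2022, 0.1123]
tool_rot: [0.036, 0.999, -0.0, -0.0]
ft_force: [-0.0, 0.4, 0.1]
grip_width: 0.0428
grasp_force: 0.0
```

Request:
{"api": "apply_moves", "payload": {
  "commands": [
    [0, 0, 0.5, 0],
    [0, 0, 0, 0],
    [0, 0, 0, 0],
    [0, 0, 0, 0],
    [0, 0, 0, 0]
  ]
}}

```text
clock: 7.38
eef_pos: [0.518, -0.2015, 0.1045]
tool_rot: [0.036, 0.999, -0.0, 0.001]
ft_force: [0.3, 0.2, 0.1]
grip_width: 0.0429
grasp_force: 0.0
```

Run:
```python
from h import *
from workcell import bot
c=snap(bot,"w4","wrist"); o=bot.get_obs(); p=pose(o); print(p[0],p[1],o["grip_width"],bot.tip_reach)
q=proj(c,[[.5309,-.2053,.01]])[0].astype(int); print(q)
M=p[2]
for d in (0,.003,.022): print(d,proj(c,p[0]+M[:,2]*d).round(1), proj(c,p[0]+M[:,2]*d+M[:,1]*.0205).round(1),proj(c,p[0]+M[:,2]*d-M[:,1]*.0205).round(1))
print(vial(c,q[0]-50,max(q[1]-130,0),100,230))
cv2.imwrite("pics/w4.png",cv2.convertScaleAbs(c["image"],alpha=1.5))
W=load("w2")
```

```text
[ 0.51794648 -0.20140236  0.10449799] 175.86445593296162 0.04278975832073352 0.022
[310 270]
0 [[314.2 333.7]] [[364.  333.7]] [[264.3 333.6]]
0.003 [[314.2 329.5]] [[363.1 329.6]] [[265.3 329.5]]
0.022 [[314.3 306.9]] [[357.7 306.9]] [[270.9 306.9]]
(((531.0308837890625, -206.1019287109375), (18.94182777404785, 112.10784912109375), 86.3006820678711), (36, 50, 28, 152))
```

View pics/w4.png

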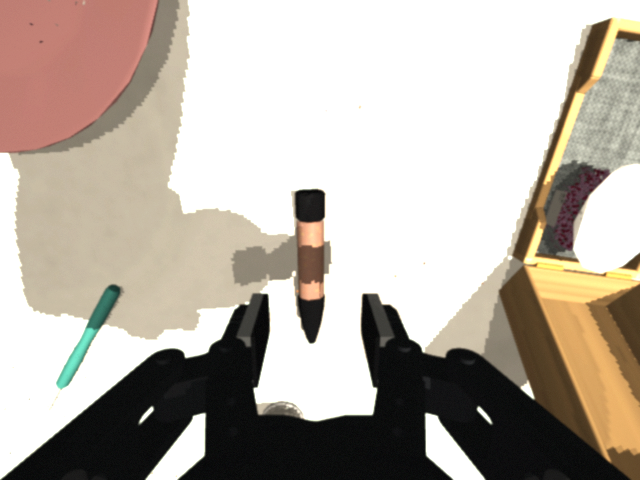

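The fingertips appear at row ≈295, which fits a 22 mm reach, with the vial between them and slightly left of centre. I'll correct that, descend and grip.

Request:
{"api": "apply_moves", "payload": {
  "commands": [
    [0.03, -0.175, 0.5, 0],
    [0, 0, 0.8, 0],
    [0, 0, 0.8, 0],
    [0, 0, 0.7, 0],
    [0, 0, 0.5, 0]
  ]
}}

```text
clock: 7.85
eef_pos: [0.5156, -0.2044, 0.0358]
tool_rot: [0.036, 0.999, 0.0, -0.001]
ft_force: [0.0, -0.0, -0.4]
grip_width: 0.043
grasp_force: 0.0
```

Request:
{"api": "apply_moves", "payload": {
  "commands": [
    [0, 0, 0.25, 0],
    [0, 0, 0.12, 0],
    [0, 0, 0, 0],
    [0, 0, 0, 0],
    [0, 0, 0, 0]
  ]
}}

```text
clock: 8.27
eef_pos: [0.517, -0.2047, 0.0307]
tool_rot: [0.036, 0.999, -0.0, 0.001]
ft_force: [0.7, 0.4, 0.5]
grip_width: 0.0426
grasp_force: 0.0
```

Request:
{"api": "apply_moves", "payload": {
  "commands": [
    [0, 0, 0, 0],
    [0, 0, 0, 0],
    [0, 0, 0, 0],
    [0, 0, 0, 0],
    [0, 0, 0, 0]
  ],
  "claw": 1
}}

```text
clock: 8.68
eef_pos: [0.5168, -0.2047, 0.0307]
tool_rot: [0.036, 0.999, -0.0, 0.001]
ft_force: [-0.2, 0.7, 5.7]
grip_width: 0.0114
grasp_force: 60.3
```

Request:
{"api": "apply_moves", "payload": {
  "commands": [
    [0, 0, 0, 0],
    [0, 0, 0, 0],
    [0, 0, 0, 0],
    [0, 0, 0, 0],
    [0, 0, 0, 0]
  ]
}}

```text
clock: 9.1
eef_pos: [0.5168, -0.2047, 0.0307]
tool_rot: [0.036, 0.999, -0.0, 0.001]
ft_force: [-0.1, -0.4, 6.0]
grip_width: 0.0114
grasp_force: 60.3
```

Request:
{"api": "apply_moves", "payload": {
  "commands": [
    [0, 0, -0.1, 0],
    [0, 0, 0, 0],
    [0, 0, 0, 0],
    [0, 0, 0, 0],
    [0, 0, 0, 0]
  ]
}}

```text
clock: 9.52
eef_pos: [0.516, -0.2044, 0.0315]
tool_rot: [0.036, 0.999, 0.0, -0.0]
ft_force: [-0.5, 0.1, -0.8]
grip_width: 0.0117
grasp_force: 59.7
```

Request:
{"api": "apply_moves", "payload": {
  "commands": [
    [0, 0, -0.4, 0],
    [0, 0, -0.5, 0],
    [0, 0, -0.5, 0],
    [0, 0, -0.6, 0],
    [0, 0, 0, 0]
  ]
}}

```text
clock: 9.93
eef_pos: [0.5185, -0.2053, 0.0755]
tool_rot: [0.036, 0.999, -0.001, 0.003]
ft_force: [0.4, -1.2, 0.1]
grip_width: 0.0115
grasp_force: 59.7
```

Run:
```python
from h import *
from workcell import bot
c=snap(bot,"w5","wrist"); o=bot.get_obs(); p=pose(o); print(p[0],p[1],o["grip_width"],o["ft_force"])
M=p[2]
for z in (.01,.03,.05): print(z,vial(c,240,100,150,260,p[0][2]-.0307+z))
s=snap(bot,"s5","side"); q=proj(s,p[0])[0].astype(int); print(q)
a=cv2.convertScaleAbs(c["image"][120:400,170:470],alpha=1.5)
b=cv2.resize(cv2.convertScaleAbs(s["image"][q[1]-40:q[1]+50,q[0]-60:q[0]+60],alpha=1.5),None,fx=4,fy=4,interpolation=cv2.INTER_CUBIC)
m=np.zeros((370,800,3),np.uint8);m[:280,:300]=a;m[:360,310:790]=b
cv2.imwrite("pics/w5.png",m)
```

```text
[ 0.51798058 -0.20517192  0.07433108] 175.88011519133937 0.011378618343567974 [ 0.09190385 -0.39218703  0.12723021]
0.01 (((513.2942504882812, -191.3890380859375), (42.853668212890625, 73.92936706542969), 89.60482788085938), (53, 121, 97, 139))
0.03 (((502.6591796875, -192.43820190429688), (36.82550811767578, 63.5297737121582), 89.60482788085938), (53, 121, 97, 139))
0.05 (((492.0240783691406, -193.48741149902344), (30.797321319580078, 53.13024139404297), 89.60482788085938), (53, 121, 97, 139))
[346 188]
```

View pics/w5.png

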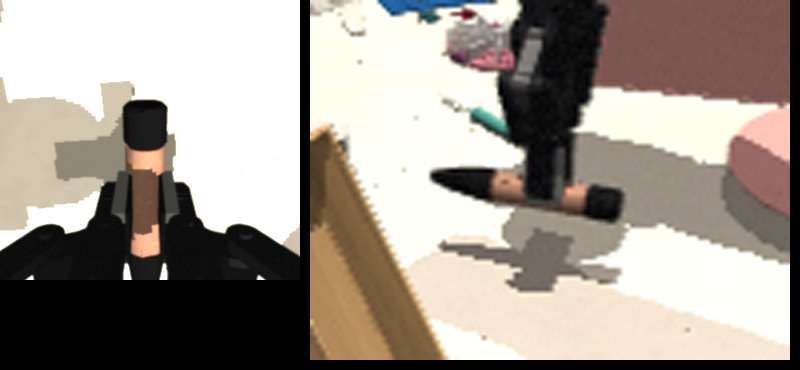

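The vial is held level and straight, with the fingers on its 14 mm middle. I'll carry it over the tray's free side.

Request:
{"api": "apply_moves", "payload": {
  "commands": [
    [0, 0, -0.5, 0],
    [0.2, 0.6, -0.5, 0],
    [0.3, 0.9, -0.5, 0],
    [0.3, 0.9, 0, 0],
    [0.3, 0.9, 0, 0]
  ]
}}

```text
clock: 10.45
eef_pos: [0.4991, -0.1359, 0.1032]
tool_rot: [0.036, 0.999, 0.0, 0.001]
ft_force: [0.3, 0.4, -0.6]
grip_width: 0.0117
grasp_force: 59.7
```

Request:
{"api": "apply_moves", "payload": {
  "commands": [
    [0.3, 0.9, 0, 0],
    [0.3, 0.9, 0, 0],
    [0.3, 0.9, 0, 0],
    [0.3, 0.9, 0, 0],
    [0.3, 0.9, 0, 0]
  ]
}}

```text
clock: 10.87
eef_pos: [0.4749, -0.0435, 0.1025]
tool_rot: [0.036, 0.999, 0.0, 0.0]
ft_force: [0.2, 0.1, -0.0]
grip_width: 0.0117
grasp_force: 59.7
```

Request:
{"api": "apply_moves", "payload": {
  "commands": [
    [0.3, 0.9, 0, 0],
    [0.3, 0.9, 0, 0],
    [0.3, 0.9, 0, 0],
    [0.14, 0.485, 0, 0],
    [0, 0, 0, 0]
  ]
}}

```text
clock: 11.28
eef_pos: [0.4587, 0.0218, 0.1023]
tool_rot: [0.034, 0.999, 0.0, -0.0]
ft_force: [-0.2, -0.1, -0.3]
grip_width: 0.0115
grasp_force: 59.7
```

Request:
{"api": "apply_moves", "payload": {
  "commands": [
    [0, 0, 0, 0.045],
    [0, 0, 0, 0.046],
    [0, 0, 0, 0.045],
    [0, 0, 0, 0],
    [0, 0, 0, 0]
  ]
}}

```text
clock: 11.7
eef_pos: [0.4597, 0.0193, 0.1021]
tool_rot: [0.107, 0.994, -0.0, 0.0]
ft_force: [0.4, -0.9, -0.0]
grip_width: 0.0116
grasp_force: 59.7
```

```bash
cat >> h.py <<'E'
C0=np.array([471.7,-8.0]);H=-12.26
def Rb(h=H): a=np.radians(h); return np.array([[np.cos(a),-np.sin(a)],[np.sin(a),np.cos(a)]])
def tobox(P): return (np.atleast_2d(P)[:,:2]-C0)@Rb()
def frombox(p): return Rb()@np.array(p)+C0
def need(o,xy,th):
    "tool-frame shift units and roll units to reach world xy(mm), heading th"
    p,t,M=pose(o); d=np.r_[np.array(xy)/1000-p[:2],0]; return (M.T@d/0.02).round(3)[:2],round((t-th)/60,4)
E
python3 - <<'E'
from h import *
from workcell import bot
o=bot.get_obs(); p=pose(o); print(p[0],p[1],o["grip_width"],o["ft_force"],o["clock"])
print(need(o,frombox([-16,24.3]),180+H),tobox(p[0]*1000))
c=snap(bot,"w6","wrist")
# where are vial cap end / rim in view: recheck tray rim corners with this view
q=proj(c,[np.r_[frombox([a*72,b*41.5])/1000,.015] for a,b in [(-1,-1),(-1,1),(1,1),(1,-1)]]).round(1);print(q)
cv2.imwrite("pics/w6.png",c["image"])
E
```

```text
[0.4596656  0.01934646 0.10209685] 167.7467701725929 0.011609619004146438 [ 0.35296345 -0.8715626  -0.04430997] 11.7
(array([-0.078,  0.007]), np.float64(0.0001)) [[-17.56692151  24.16731754]]
[[205.5 173.1]
 [343.  173.2]
 [337.8 370.9]
 [225.2 370.8]]
```

```bash
cat >> h.py <<'E'
def profile(c,f,s,z=.015):
    "sample r-b and gray along box points f(s)"
    q=proj(c,[np.r_[frombox(f(t))/1000,z] for t in s]).astype(np.float32)
    v=cv2.remap(c["image"],q[:,:1],q[:,1:],cv2.INTER_LINEAR)[:,0].astype(int); return v
E
python3 - <<'E'
from h import *
for n in ("w3","w6"):
    c=load(n)
    for f,s,nm in [(lambda t:[-55,t],np.arange(-50,-28,1.),"right wall"),(lambda t:[-55,t],np.arange(28,50,1.),"left wall"),(lambda t:[t,-20],np.arange(-80,-58,1.),"front wall")]:
        v=profile(c,f,s); print(n,nm,s[0],(v[:,2]-v[:,0]).tolist(),v.sum(1).tolist())
E
```

```text
w3 right wall -50.0 [12, 12, 12, 12, 11, 11, 12, 15, 29, 63, 91, 96, 95, 94, 90, 62, 27, 13, 10, 10, 9, 9] [607, 606, 606, 606, 605, 604, 590, 509, 397, 374, 431, 472, 483, 477, 413, 290, 248, 300, 326, 329, 299, 275]
w3 left wall 28.0 [8, 9, 8, 6, 4, 4, 8, 29, 67, 91, 101, 103, 98, 71, 42, 33, 31, 31, 31, 32, 31, 32] [264, 267, 256, 204, 141, 104, 94, 138, 260, 367, 413, 425, 423, 439, 494, 532, 541, 540, 538, 536, 535, 533]
w3 front wall -80.0 [31, 31, 32, 32, 31, 32, 32, 33, 54, 87, 103, 104, 103, 90, 52, 15, 8, 8, 7, 7, 8, 8] [537, 534, 532, 532, 531, 529, 524, 437, 324, 361, 425, 439, 429, 378, 267, 220, 231, 238, 240, 236, 241, 253]
w6 right wall -50.0 [12, 12, 11, 11, 12, 12, 11, 12, 13, 39, 94, 104, 102, 103, 102, 72, 49, 35, 15, 11, 11, 11] [662, 662, 663, 663, 662, 662, 663, 662, 657, 585, 511, 524, 531, 528, 473, 292, 190, 214, 346, 386, 389, 379]
w6 left wall 28.0 [9, 9, 9, 8, 4, 4, 4, 20, 66, 101, 108, 107, 111, 86, 40, 33, 32, 33, 33, 32, 33, 33] [294, 290, 302, 277, 152, 113, 116, 134, 267, 413, 458, 454, 466, 456, 534, 595, 600, 598, 592, 593, 592, 588]
w6 front wall -80.0 [33, 33, 32, 29, 28, 28, 23, 28, 59, 100, 111, 111, 110, 99, 49, 11, 8, 9, 9, 10, 9, 12] [591, 589, 588, 599, 604, 610, 589, 304, 235, 418, 482, 485, 474, 423, 296, 290, 293, 303, 315, 314, 345, 381]
```

The wall profiles agree with the box estimate to within about 0.5 mm. I'll lower the vial.

Request:
{"api": "apply_moves", "payload": {
  "commands": [
    [-0.05, 0.01, 0.4, 0],
    [0, 0, 0.6, 0],
    [0, 0, 0.6, 0],
    [0, 0, 0.6, 0],
    [0, 0, 0.4, 0]
  ]
}}

```text
clock: 12.17
eef_pos: [0.4597, 0.0196, 0.0484]
tool_rot: [0.107, 0.994, -0.0, -0.001]
ft_force: [0.5, -0.2, 0.1]
grip_width: 0.0116
grasp_force: 59.7
```

Request:
{"api": "apply_moves", "payload": {
  "commands": [
    [0, 0, 0.3, 0],
    [0, 0, 0.2, 0],
    [0, 0, 0.15, 0],
    [0, 0, 0, 0],
    [0, 0, 0, 0]
  ]
}}

```text
clock: 12.58
eef_pos: [0.4607, 0.0199, 0.0371]
tool_rot: [0.107, 0.994, 0.0, 0.0]
ft_force: [0.0, 0.6, 0.2]
grip_width: 0.0114
grasp_force: 59.7
```

Request:
{"api": "apply_moves", "payload": {
  "commands": [
    [0, -0.02, 0.08, 0],
    [0, 0, 0.04, 0],
    [0, 0, 0, 0],
    [0, 0, 0, 0],
    [0, 0, 0, 0]
  ]
}}

```text
clock: 13.0
eef_pos: [0.4605, 0.0195, 0.0347]
tool_rot: [0.107, 0.994, 0.0, 0.0]
ft_force: [-0.0, -0.3, 0.7]
grip_width: 0.0115
grasp_force: 59.8
```

Request:
{"api": "apply_moves", "payload": {
  "commands": [
    [0, 0, 0, 0],
    [0, 0, 0, 0],
    [0, 0, 0, 0],
    [0, 0, 0, 0],
    [0, 0, 0, 0]
  ],
  "claw": 0.7
}}

```text
clock: 13.42
eef_pos: [0.4604, 0.0195, 0.0345]
tool_rot: [0.107, 0.994, 0.0, 0.0]
ft_force: [0.3, -0.3, -0.3]
grip_width: 0.0256
grasp_force: 0.0
```

Request:
{"api": "apply_moves", "payload": {
  "commands": [
    [0, 0, -0.3, 0],
    [0, 0, -0.7, 0],
    [0, 0, -1, 0],
    [0, 0, -1, 0],
    [0, 0, -1, 0]
  ]
}}

```text
clock: 13.83
eef_pos: [0.4601, 0.0195, 0.1156]
tool_rot: [0.107, 0.994, -0.0, -0.0]
ft_force: [0.7, 0.2, 0.4]
grip_width: 0.026
grasp_force: 0.0
```

Request:
{"api": "apply_moves", "payload": {
  "commands": [
    [0.5, 0.3, -1, 0],
    [0.5, 0.3, -1, 0],
    [0, 0, 0, 0],
    [0, 0, 0, 0],
    [0, 0, 0, 0]
  ]
}}

```text
clock: 14.25
eef_pos: [0.4433, 0.0353, 0.1543]
tool_rot: [0.107, 0.994, -0.0, 0.0]
ft_force: [0.2, 0.4, -0.4]
grip_width: 0.0256
grasp_force: 0.0
```

Run:
```python
from h import *
from workcell import bot
c=snap(bot,"w7","wrist"); o=bot.get_obs(); p=pose(o); print(p[0],p[1],o["grip_width"],o["clock"])
# vial in tray: peach mask (r-g) and black cap/nozzle
X=[np.r_[frombox([a,b])/1000,.014] for a,b in [(-66,12),(-66,36),(66,36),(66,12)]]
q=proj(c,X); im=c["image"].astype(int); hsv=cv2.cvtColor(c["image"],cv2.COLOR_BGR2HSV)
poly=np.zeros(im.shape[:2],np.uint8); cv2.fillConvexPoly(poly,q.astype(np.int32),1)
v=profile(c,lambda t:[-10,t],np.arange(8,46,1.),.014); print([tuple(a) for a in v.tolist()])
v=profile(c,lambda t:[t,24.5],np.arange(-72,72,2.),.014); print([tuple(a) for a in v.tolist()])
T=load("top0");
c2=snap(bot,"t7","top")
im=T["image"][205:255,185:240]; print(im[26].tolist()[::3])
```

```text
[0.44301178 0.03524151 0.15382525] 167.712155173586 0.025723263891655034 14.3
[(116, 126, 126), (119, 130, 130), (120, 131, 131), (116, 128, 128), (111, 123, 122), (97, 108, 109), (65, 72, 73), (40, 45, 47), (33, 40, 51), (39, 51, 71), (42, 54, 76), (38, 49, 69), (37, 47, 66), (38, 48, 69), (39, 49, 70), (39, 50, 70), (39, 50, 70), (39, 51, 71), (38, 50, 70), (37, 49, 68), (37, 47, 66), (36, 46, 65), (34, 44, 62), (33, 43, 60), (31, 40, 57), (38, 46, 59), (60, 69, 74), (73, 86, 93), (70, 101, 125), (76, 123, 160), (80, 133, 175), (82, 137, 179), (85, 138, 179), (107, 148, 179), (148, 175, 192), (167, 189, 201), (169, 190, 202), (169, 190, 202)]
[(43, 72, 96), (95, 158, 200), (99, 163, 208), (90, 131, 156), (88, 96, 96), (88, 97, 97), (62, 68, 68), (8, 9, 9), (12, 11, 12), (17, 18, 18), (17, 17, 18), (16, 17, 17), (17, 17, 18), (16, 17, 18), (17, 16, 17), (15, 16, 17), (16, 16, 17), (23, 27, 37), (86, 110, 153), (72, 92, 129), (39, 49, 70), (39, 51, 70), (39, 53, 72), (38, 49, 70), (38, 48, 68), (39, 49, 69), (38, 49, 69), (38, 49, 68), (37, 48, 69), (38, 48, 69), (39, 49, 69), (39, 5
[... 214 characters left out ...]
, 111, 154), (33, 40, 54), (16, 17, 18), (15, 16, 17), (15, 16, 16), (15, 16, 17), (15, 16, 16), (15, 16, 15), (16, 16, 16), (17, 17, 17), (17, 18, 19), (17, 18, 19), (18, 19, 19), (19, 19, 20), (19, 20, 20), (18, 19, 20), (18, 18, 18), (18, 19, 19), (24, 26, 27), (79, 87, 87), (106, 116, 116), (59, 71, 78), (27, 45, 60), (29, 47, 63), (47, 79, 107), (103, 170, 199), (95, 166, 194)]
[[106, 114, 110], [106, 114, 110], [106, 113, 110], [105, 113, 110], [112, 114, 110], [118, 114, 111], [117, 113, 110], [119, 115, 111], [118, 114, 110], [117, 113, 109], [117, 114, 110], [115, 113, 109], [110, 114, 111], [57, 65, 67], [56, 63, 66], [84, 91, 91], [105, 114, 110], [105, 114, 110], [105, 115, 110]]
```

The vial lies at box x -59…54, y ≈ 24, as intended. Now the cups: their lids are bluish white, so I'll mask b > r.

```bash
cat >> h.py <<'E'
def lid(c,near,r,z,k=2,bright=60):
    "oval lid: centre mm, (minor,major), heading of long axis, seen near world xy(mm)"
    q=proj(c,np.r_[np.array(near)/1000,z])[0].astype(int); x0,y0=np.maximum(q-r,0)
    im=c["image"][y0:q[1]+r,x0:q[0]+r].astype(int); m=((im[...,0]-im[...,2]>k)&(im.sum(2)>bright*3)).astype(np.uint8)
    m=cv2.morphologyEx(m,cv2.MORPH_OPEN,np.ones((3,3))); ct=max(cv2.findContours(m,cv2.RETR_EXTERNAL,cv2.CHAIN_APPROX_NONE)[0],key=cv2.contourArea)
    P=ray(c,cv2.convexHull(ct)[:,0]+[x0,y0],z)[:,:2]*1000
    e=cv2.fitEllipse(P.astype(np.float32)); return np.array(e[0]).round(1),np.array(e[1]).round(1),round(e[2]-90 if e[2]>90 else e[2]+90,1), cv2.boundingRect(ct),P
E
python3 - <<'E'
from h import *
for n in ("top0","t7"):
    c=load(n); print(n,lid(c,[555,212],40,.036)[:4])
for n in ("w3","w7"):
    c=load(n); 
    for k in (-4,0): e=lid(c,frombox([31,-10.5]),60,.040,k,40); B=tobox(e[4]); print(n,tobox(e[0]),e[1:3],e[2]-H,B.min(0).round(1),B.max(0).round(1))
E
```

```text
top0 (array([545.9, 236.5]), array([34.2, 56.8]), 47.6, (15, 34, 25, 24))
t7 (array([546.1, 236.6]), array([34.5, 56.5]), 47.3, (15, 34, 25, 24))
w3 [[ 39.9011793  -19.26644467]] (array([12.5, 32.3]), 1.2) 13.459999999999999 [ 25.6 -26.5] [ 56.1 -12.9]
w3 [[ 34.05512047 -19.20647729]] (array([ 6.3, 14.8]), 4.1) 16.36 [ 27.5 -22.8] [ 41.1 -15.9]
w7 [[ 27.51244178 -17.35354567]] (array([16.7, 31.8]), 144.2) 156.45999999999998 [ 13.3 -26.2] [43.1 -9. ]
w7 [[ 21.58163976 -14.54898022]] (array([ 5.7, 20.1]), 148.2) 160.45999999999998 [ 14.2 -18.5] [31.1 -9.8]
```

Request:
{"api": "apply_moves", "payload": {
  "commands": [
    [-0.2, 0.6, 0, 0],
    [-0.25, 0.9, 0, 0],
    [-0.25, 0.9, 0, 0],
    [-0.25, 0.9, 0, 0],
    [-0.25, 0.9, 0, 0]
  ],
  "claw": 0.1
}}

```text
clock: 14.77
eef_pos: [0.4852, 0.1136, 0.1535]
tool_rot: [0.107, 0.994, -0.0, -0.001]
ft_force: [1.3, 0.7, -0.1]
grip_width: 0.0767
grasp_force: 0.0
```

Request:
{"api": "apply_moves", "payload": {
  "commands": [
    [-0.25, 0.9, 0, 0],
    [-0.25, 0.9, 0, 0],
    [-0.25, 0.9, 0, 0],
    [-0.25, 0.9, 0, 0],
    [-0.25, 0.9, 0, 0]
  ]
}}

```text
clock: 15.18
eef_pos: [0.5286, 0.1964, 0.1532]
tool_rot: [0.107, 0.994, -0.0, -0.001]
ft_force: [-0.1, -0.4, -0.7]
grip_width: 0.077
grasp_force: 0.0
```

Request:
{"api": "apply_moves", "payload": {
  "commands": [
    [-0.25, 0.9, 0, 0],
    [-0.2, 0.9, 0, 0],
    [0, 0.4, 0, 0],
    [0, 0, 0, -0.11],
    [0, 0, 0, -0.11]
  ]
}}

```text
clock: 15.6
eef_pos: [0.5461, 0.2369, 0.1531]
tool_rot: [-0.011, 1.0, -0.0, -0.001]
ft_force: [0.4, -0.5, -0.2]
grip_width: 0.0769
grasp_force: 0.0
```

Request:
{"api": "apply_moves", "payload": {
  "commands": [
    [0, 0, 0, -0.11],
    [0, 0, 0, -0.11],
    [0, 0, 0, -0.11],
    [0, 0, 0, -0.11],
    [0, 0, 0, -0.11]
  ]
}}

```text
clock: 16.02
eef_pos: [0.546, 0.236, 0.1535]
tool_rot: [-0.294, 0.956, -0.0, -0.001]
ft_force: [-0.4, 0.3, 0.8]
grip_width: 0.0769
grasp_force: 0.0
```

Request:
{"api": "apply_moves", "payload": {
  "commands": [
    [0, 0, 0, -0.11],
    [0, 0, 0, -0.11],
    [0, 0, 0, 0],
    [0, 0, 0, 0],
    [0, 0, 0, 0]
  ]
}}

```text
clock: 16.43
eef_pos: [0.5462, 0.2361, 0.154]
tool_rot: [-0.399, 0.917, 0.0, -0.0]
ft_force: [0.0, 0.4, -0.5]
grip_width: 0.0768
grasp_force: 0.0
```

Run:
```python
from h import *
from workcell import bot
c=snap(bot,"w8","wrist"); o=bot.get_obs(); p=pose(o); print(p[0],p[1],o["grip_width"],o["clock"],o["joint_pos"][5])
q=proj(c,[.546,.2365,.036])[0].astype(int);print(q)
im=c["image"].astype(int)
print("row",[im[q[1],x].tolist() for x in range(q[0]-70,q[0]+71,5)])
print("col",[im[y,q[0]].tolist() for y in range(q[1]-70,q[1]+71,5)])
cv2.imwrite("pics/w8.png",c["image"])
```

```text
[0.54630043 0.23609612 0.15416979] -132.9930844890387 0.07679050166181868 16.4833 -0.41249605004270773
[315 242]
row [[152, 172, 181], [152, 173, 183], [154, 174, 184], [153, 174, 184], [152, 172, 182], [153, 173, 183], [154, 174, 185], [116, 132, 139], [149, 167, 177], [160, 179, 189], [167, 187, 192], [173, 192, 193], [176, 196, 193], [179, 199, 193], [182, 200, 194], [184, 199, 193], [188, 200, 193], [186, 200, 194], [175, 195, 193], [139, 157, 167], [154, 174, 185], [154, 175, 185], [154, 175, 185], [155, 176, 186], [153, 174, 184], [154, 173, 185], [154, 174, 183], [154, 175, 185], [154, 175, 185]]
col [[62, 71, 76], [62, 71, 75], [63, 71, 75], [61, 70, 75], [62, 71, 76], [58, 65, 70], [69, 78, 82], [70, 79, 84], [74, 85, 88], [179, 199, 193], [182, 200, 193], [184, 199, 193], [182, 199, 192], [183, 200, 193], [182, 200, 194], [182, 200, 194], [180, 200, 193], [180, 200, 194], [177, 198, 193], [174, 194, 193], [171, 191, 193], [162, 181, 190], [154, 174, 185], [153, 173, 184], [153, 173, 183], [154, 174, 184], [152, 171, 181], [150, 169, 180], [150, 170, 180]]
```

```bash
cat >> h.py <<'E'
def lid2(c,near,r,z,thr=158):
    q=proj(c,np.r_[np.array(near)/1000,z])[0].astype(int); x0,y0=np.maximum(q-r,0)
    im=cv2.GaussianBlur(c["image"],(3,3),0)[y0:q[1]+r,x0:q[0]+r].astype(int)
    m=((im[...,0]>thr)|(im[...,0]>.9*im[...,2])&(im.sum(2)>150)).astype(np.uint8)
    m=cv2.morphologyEx(m,cv2.MORPH_OPEN,np.ones((5,5))); ct=max(cv2.findContours(m,cv2.RETR_EXTERNAL,cv2.CHAIN_APPROX_NONE)[0],key=cv2.contourArea)
    P=ray(c,cv2.convexHull(ct)[:,0]+[x0,y0],z)[:,:2]*1000
    e=cv2.fitEllipse(P.astype(np.float32)); rc=cv2.minAreaRect(P.astype(np.float32))
    return np.array(e[0]).round(1),np.array(e[1]).round(1),round(e[2]+90-180*(e[2]>90),1),rc,P,m
E
python3 - <<'E'
from h import *
c=load("w8")
for t in (157,160,163):
    e=lid2(c,[546,236],65,.036,t); print(e[:4])
m=e[5]
for y in range(0,130,4): print(''.join('#' if v else '.' for v in m[y,::2]))
E
```

```text
(array([549.9, 236.3]), array([39.4, 53.4]), 50.2, ((550.239501953125, 237.88656616210938), (49.63239669799805, 35.96059799194336), 48.157859802246094))
(array([549.6, 236.2]), array([38.8, 52.4]), 47.5, ((549.46337890625, 238.02011108398438), (48.79597091674805, 34.6260871887207), 48.157691955566406))
(array([548.7, 236.4]), array([36.4, 51.9]), 50.8, ((549.0338134765625, 238.39349365234375), (48.77609634399414, 33.37029266357422), 47.00399398803711))
.................................................................
.................................................................
.................................................................
.................................................................
.................................................................
........##.......................................................
......####.......................................................
#########........................................................
########.........................................................
########.........................................
[... 834 characters left out ...]
################............#########...
........................################............#############
..........................############.............##############
.............................###..................###############
.................................................################
................................................#################
...............................................##################
..............................................###################
.............................................####################
............................................#####################
...........................................######################
```

```bash
cat >> h.py <<'E'
def oval(c,near,z,a0,wall=None,rr=(14,40),thr=.06):
    "edge points on radial rays (plane z, mm) -> robust fit of 46x64 oval: cx,cy,heading"
    from scipy.optimize import least_squares
    L=np.log(cv2.GaussianBlur(c["image"],(3,3),0).astype(np.float32)+8); pts=[]
    r=np.arange(rr[0],rr[1],.5)
    for a in np.radians(np.arange(0,360,5)):
        P=np.c_[np.array(near)+r[:,None]*[np.cos(a),np.sin(a)],np.full(len(r),z*1000)]/1000
        q=proj(c,P).astype(np.float32); v=cv2.remap(L,q[:,:1],q[:,1:],cv2.INTER_LINEAR)[:,0]
        g=np.abs(v[4:]-v[:-4]).max(1); pk=[i for i in range(1,len(g)-1) if g[i]>thr and g[i]>=g[i-1] and g[i]>g[i+1]]
        pts+= [P[i+2,:2]*1000 for i in pk]
    pts=np.array(pts)
    def f(x):
        d=pts-x[:2]; h=x[2]; u=d@[np.cos(h),np.sin(h)]; w=d@[-np.sin(h),np.cos(h)]
        k=np.hypot(u/32,w/23); return (k-1)*np.hypot(u,w)/k
    s=least_squares(f,[*near,np.radians(a0)],loss="cauchy",f_scale=.8); res=np.abs(f(s.x))
    return s.x[:2].round(1),np.degrees(s.x[2]).round(1),len(pts),(res<1.5).sum()
E
python3 - <<'E'
from h import *
T=load("top0"); p=ray(T,[[210.4,231.25]],.036)[0,:2]*1000; print("top read",p)
c=load("w8")
for n in ([546,236],[550,240],[543,238],p): print("w8",oval(c,n,.036,48))
print("top",oval(T,p,.036,48)); 
for n in ("w3","w6","w7"):
    c=load(n); x=oval(c,frombox([31,-10.5]),.040,H); print(n,tobox(x[0]),x[1]-H,x[2:])
E
```

```text
top read [546.43239558 232.73317101]
w8 (array([548.2, 232.8]), np.float64(44.0), 126, np.int64(48))
w8 (array([547.4, 230.6]), np.float64(48.3), 111, np.int64(55))
w8 (array([550.2, 238.1]), np.float64(73.6), 113, np.int64(41))
w8 (array([548.4, 232.9]), np.float64(43.9), 125, np.int64(50))
top (array([547. , 235.8]), np.float64(-482.0), 65, np.int64(30))
w3 [[ 30.95857343 -11.07866108]] 0.5600000000000005 (178, np.int64(75))
w6 [[ 29.02129083 -10.16930079]] -2.1400000000000006 (346, np.int64(62))
w7 [[30.01126501 -9.54484011]] 1.3599999999999994 (321, np.int64(62))
```

The packed cup sits about 2 mm short of the hinge wall's clearance, with its front end at about box x = -2. The gripper's shadow spoils the loose cup's outline, so I'll shift sideways for a clean look.

Request:
{"api": "apply_moves", "payload": {
  "commands": [
    [0.7, -0.7, -0.3, 0],
    [0.8, -0.7, -0.5, 0],
    [0.8, -0.7, -0.5, 0],
    [0.6, -0.6, -0.5, 0],
    [0, 0, 0, 0]
  ]
}}

```text
clock: 16.9
eef_pos: [0.5477, 0.1544, 0.1928]
tool_rot: [-0.397, 0.918, -0.001, 0.001]
ft_force: [0.3, 0.4, 0.4]
grip_width: 0.0767
grasp_force: 0.0
```

Request:
{"api": "apply_moves", "payload": {
  "commands": [
    [0, 0, 0, 0],
    [0, 0, 0, 0],
    [0, 0, 0, 0],
    [0, 0, 0, 0],
    [0, 0, 0, 0]
  ]
}}

```text
clock: 17.32
eef_pos: [0.5462, 0.1576, 0.1898]
tool_rot: [-0.4, 0.916, 0.0, -0.001]
ft_force: [0.4, 0.9, -0.1]
grip_width: 0.0766
grasp_force: 0.0
```

Run:
```python
from h import *
from workcell import bot
c=snap(bot,"w9","wrist"); o=bot.get_obs(); p=pose(o); print(p[0],p[1],o["clock"])
print(proj(c,[.548,.2325,.036]))
for n in ([548,232.5],[546,236],[550,229]): print(oval(c,n,.036,45))
q=proj(c,[.548,.2325,.036])[0].astype(int)
im=cv2.convertScaleAbs(c["image"][max(q[1]-75,0):q[1]+75,q[0]-90:q[0]+90],alpha=1.25)
L=np.array(im); cv2.imwrite("pics/w9.png",cv2.resize(L,None,fx=4,fy=4,interpolation=cv2.INTER_CUBIC)); print(q)
```

```text
[0.54624786 0.15749875 0.18995399] -132.82872097939602 17.3667
[[370.61122899 289.35015026]]
(array([549.1, 230.2]), np.float64(53.0), 107, np.int64(38))
(array([548.9, 231.3]), np.float64(49.1), 101, np.int64(39))
(array([549.1, 230.3]), np.float64(52.0), 118, np.int64(39))
[370 289]
```

Request:
{"api": "apply_moves", "payload": {
  "commands": [
    [-0.5, 0.45, 0.3, 0],
    [-0.6, 0.5, 0.5, 0],
    [-0.6, 0.5, 0.5, -0.01],
    [-0.6, 0.5, 0.5, 0],
    [-0.48, 0.46, 0.5, 0]
  ],
  "claw": 0
}}

```text
clock: 17.78
eef_pos: [0.5485, 0.2326, 0.1431]
tool_rot: [-0.405, 0.914, 0.0, -0.0]
ft_force: [-1.0, -0.6, -0.2]
grip_width: 0.0855
grasp_force: 0.0
```

Request:
{"api": "apply_moves", "payload": {
  "commands": [
    [0, 0, 0.7, 0],
    [0, 0, 0.8, 0],
    [0, 0, 0.8, 0],
    [0, 0, 0.7, 0],
    [0, 0, 0.5, 0]
  ]
}}

```text
clock: 18.2
eef_pos: [0.5475, 0.2311, 0.0719]
tool_rot: [-0.405, 0.914, 0.0, -0.002]
ft_force: [-0.5, 0.8, 0.3]
grip_width: 0.0856
grasp_force: 0.0
```

Request:
{"api": "apply_moves", "payload": {
  "commands": [
    [0, 0, 0.5, 0],
    [0, 0, 0.4, 0],
    [0, 0, 0.25, 0],
    [0, 0, 0.2, 0],
    [0, 0, 0, 0]
  ]
}}

```text
clock: 18.62
eef_pos: [0.5485, 0.2303, 0.0469]
tool_rot: [-0.404, 0.915, 0.0, -0.0]
ft_force: [-0.0, -0.7, -0.1]
grip_width: 0.0854
grasp_force: 0.0
```

Run:
```python
from h import *
from workcell import bot
o=bot.get_obs(); p=pose(o); print(p[0],p[1],need(o,[548.6,231.2],-132))
```

```text
[0.54852541 0.23031301 0.0468677 ] -132.28893225136744 (array([-0.035,  0.027]), np.float64(-0.0048))
```

Request:
{"api": "apply_moves", "payload": {
  "commands": [
    [-0.03, 0.03, 0.2, 0],
    [0, 0, 0, 0],
    [0, 0, 0, 0],
    [0, 0, 0, 0],
    [0, 0, 0, 0]
  ]
}}

```text
clock: 19.03
eef_pos: [0.549, 0.2314, 0.044]
tool_rot: [-0.404, 0.915, -0.0, 0.0]
ft_force: [-0.5, -0.3, 1.1]
grip_width: 0.0852
grasp_force: 0.0
```

Request:
{"api": "apply_moves", "payload": {
  "commands": [
    [0, 0, 0, 0],
    [0, 0, 0, 0],
    [0, 0, 0, 0],
    [0, 0, 0, 0],
    [0, 0, 0, 0]
  ],
  "claw": 1
}}

```text
clock: 19.45
eef_pos: [0.5491, 0.2314, 0.0442]
tool_rot: [-0.404, 0.915, -0.0, 0.001]
ft_force: [-0.2, -0.0, 4.6]
grip_width: 0.042
grasp_force: 60.4
```

Request:
{"api": "apply_moves", "payload": {
  "commands": [
    [0, 0, 0, 0],
    [0, 0, 0, 0],
    [0, 0, 0, 0],
    [0, 0, 0, 0],
    [0, 0, 0, 0]
  ]
}}

```text
clock: 19.87
eef_pos: [0.5491, 0.2314, 0.0442]
tool_rot: [-0.404, 0.915, -0.0, 0.001]
ft_force: [-1.3, -0.1, 5.7]
grip_width: 0.042
grasp_force: 60.5
```

Request:
{"api": "apply_moves", "payload": {
  "commands": [
    [0, 0, -0.3, 0],
    [0, 0, -0.6, 0],
    [0, 0, -0.8, 0],
    [0, 0, -0.8, 0],
    [0, 0, -0.5, 0]
  ]
}}

```text
clock: 20.28
eef_pos: [0.5491, 0.2314, 0.1048]
tool_rot: [-0.405, 0.915, -0.0, 0.001]
ft_force: [0.1, 0.7, 0.7]
grip_width: 0.0418
grasp_force: 60.8
```

Request:
{"api": "apply_moves", "payload": {
  "commands": [
    [0, 0, 0, 0],
    [0, 0, 0, 0],
    [0, 0, 0, 0],
    [0, 0, 0, 0],
    [0, 0, 0, 0]
  ]
}}

```text
clock: 20.7
eef_pos: [0.548, 0.231, 0.1023]
tool_rot: [-0.405, 0.915, -0.0, -0.001]
ft_force: [1.0, 0.1, -0.9]
grip_width: 0.0414
grasp_force: 60.8
```

Run:
```python
from h import *
from workcell import bot
c=snap(bot,"w10","wrist"); o=bot.get_obs(); p=pose(o); print(p[0],p[1],o["grip_width"],o["ft_force"],o["clock"])
M=p[2]; up=.0442-.036 # lid top: TCP minus 8.2mm below TCP => z
f=lambda x,y:proj(c,p[0]+M@np.array([x,y,up]))[0]
for y in (-8,0,8):
    s=np.arange(0,50,1.); q=np.array([f(t/1000,y/1000) for t in s],np.float32)
    v=cv2.remap(c["image"],q[:,:1],q[:,1:],cv2.INTER_LINEAR)[:,0].astype(int); print(y,q[0],q[-1],[tuple(a) for a in v[10:46].tolist()])
a=c["image"][100:420,150:490];cv2.imwrite("pics/w10.png",cv2.resize(cv2.convertScaleAbs(a,alpha=1.2),None,fx=1.7,fy=1.7))
```

```text
[0.54811651 0.23103066 0.10244558] -132.27989216697694 0.041751345932681885 [-0.40446941 -0.04412585 -0.44458274] 20.75
-8 [296.54507 323.26193] [294.44583 213.0061 ] [(81, 92, 98), (81, 91, 98), (80, 90, 97), (82, 92, 97), (81, 91, 98), (81, 92, 98), (80, 91, 97), (81, 92, 98), (80, 91, 97), (81, 92, 98), (81, 91, 97), (81, 92, 98), (81, 92, 97), (81, 92, 97), (82, 92, 98), (82, 93, 97), (82, 92, 98), (80, 90, 95), (77, 86, 92), (64, 71, 77), (50, 47, 61), (63, 68, 77), (72, 80, 87), (74, 84, 89), (67, 75, 82), (67, 76, 82), (74, 84, 90), (73, 84, 90), (73, 84, 89), (74, 84, 90), (75, 85, 91), (75, 85, 91), (74, 84, 90), (73, 84, 90), (73, 84, 90), (75, 85, 90)]
0 [315.00677 323.27313] [315.05554 213.01506] [(81, 92, 97), (81, 92, 98), (82, 93, 98), (82, 92, 98), (83, 93, 99), (81, 91, 97), (81, 92, 96), (82, 93, 98), (81, 92, 97), (81, 92, 97), (81, 91, 96), (80, 91, 96), (83, 93, 99), (83, 94, 99), (83, 94, 99), (85, 95, 101), (86, 97, 102), (87, 97, 102), (88, 98, 104), (87, 98, 103), (84, 94, 100), (79, 88, 93), (55, 59, 66), (44, 38, 56), (32, 26, 50), (35, 29, 48), (40, 41, 53), (67, 75, 81), (40, 41, 51), (69, 79, 85), (73, 84, 90), (73, 83, 89), (72, 83, 87), (71, 82, 87), (74, 85, 90), (74, 84, 90)]
8 [333.46957 323.28436] [335.6666  213.02403] [(79, 91, 95), (81, 90, 96), (79, 89, 94), (79, 90, 95), (80, 91, 96), (80, 91, 96), (81, 91, 96), (80, 90, 96), (79, 89, 95), (79, 90, 96), (79, 90, 95), (79, 90, 96), (79, 90, 95), (80, 90, 95), (80, 91, 95), (79, 90, 94), (79, 90, 95), (80, 91, 96), (78, 88, 94), (76, 86, 91), (62, 67, 75), (70, 73, 89), (158, 177, 189), (171, 191, 203), (133, 150, 161), (103, 115, 126), (167, 189, 199), (173, 195, 206), (174, 196, 206), (175, 196, 207), (175, 196, 207), (173, 194, 205), (162, 183, 193), (157, 177, 187), (80, 92, 98), (73, 83, 89)]
```

View pics/w10.png

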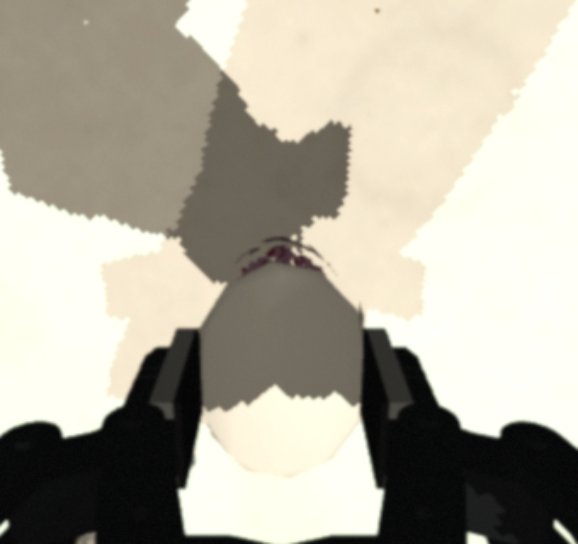

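The held cup is centred in the jaws; its lid end is 31.5 mm ahead of the TCP. That was the last picture, so from here I work by numbers. I'll carry the cup to just in front of its slot, nudge the packed cup back to the hinge wall with it, then lower.

Request:
{"api": "apply_moves", "payload": {
  "commands": [
    [0.5, -0.15, 0, 0],
    [0.9, -0.27, 0, 0],
    [0.9, -0.27, 0, 0],
    [0.9, -0.27, 0, 0],
    [0.9, -0.27, 0, 0]
  ]
}}

```text
clock: 21.17
eef_pos: [0.5107, 0.1527, 0.1032]
tool_rot: [-0.405, 0.915, -0.0, -0.0]
ft_force: [-0.7, 0.1, -0.7]
grip_width: 0.0413
grasp_force: 60.8
```

Request:
{"api": "apply_moves", "payload": {
  "commands": [
    [0.9, -0.27, 0, 0],
    [0.9, -0.27, 0, 0],
    [0.9, -0.27, 0, 0],
    [0.9, -0.27, 0, 0],
    [0.9, -0.27, 0, 0]
  ]
}}

```text
clock: 21.58
eef_pos: [0.47, 0.068, 0.1034]
tool_rot: [-0.404, 0.915, -0.0, -0.0]
ft_force: [0.2, -0.5, 0.2]
grip_width: 0.0418
grasp_force: 60.8
```

Request:
{"api": "apply_moves", "payload": {
  "commands": [
    [0.9, -0.27, 0, 0],
    [0.9, -0.27, 0, 0],
    [0.9, -0.27, 0, 0],
    [0.9, -0.27, 0, 0],
    [0.63, -0.18, 0, 0]
  ]
}}

```text
clock: 22.0
eef_pos: [0.4312, -0.0118, 0.1033]
tool_rot: [-0.404, 0.915, -0.0, -0.001]
ft_force: [-0.4, -0.1, -0.1]
grip_width: 0.0414
grasp_force: 60.8
```

Request:
{"api": "apply_moves", "payload": {
  "commands": [
    [0, 0, 0, 0.1],
    [0, 0, 0, 0.11],
    [0, 0, 0, 0.11],
    [0, 0, 0, 0.11],
    [0, 0, 0, 0.11]
  ]
}}

```text
clock: 22.42
eef_pos: [0.4321, -0.0108, 0.1034]
tool_rot: [-0.13, 0.991, -0.0, -0.0]
ft_force: [1.0, -0.7, 0.1]
grip_width: 0.0416
grasp_force: 60.8
```

Request:
{"api": "apply_moves", "payload": {
  "commands": [
    [0, 0, 0, 0.11],
    [0, 0, 0, 0.11],
    [0, 0, 0, 0.11],
    [0, 0, 0, 0.11],
    [0, 0, 0, 0.02]
  ]
}}

```text
clock: 22.83
eef_pos: [0.4322, -0.0106, 0.1034]
tool_rot: [0.108, 0.994, -0.0, -0.0]
ft_force: [-0.7, -0.1, -0.6]
grip_width: 0.0419
grasp_force: 60.8
```

Run:
```python
from h import *
from workcell import bot
c=snap(bot,"w11","wrist");o=bot.get_obs(); p=pose(o); print(p[0],p[1],tobox(p[0]*1000),need(o,frombox([-38,-10.8]),180+H),o["ft_force"],o["clock"])
v=profile(c,lambda t:[-55,t],np.arange(28,50,1.)); print((v[:,2]-v[:,0]).tolist())
v=profile(c,lambda t:[-60,t],np.arange(-50,-28,1.)); print((v[:,2]-v[:,0]).tolist())
v=profile(c,lambda t:[t,5],np.arange(-80,-58,1.)); print((v[:,2]-v[:,0]).tolist())
```

```text
[ 0.43226326 -0.01057994  0.10340965] 167.69754093578126 [[-37.98950372 -10.89542302]] (array([0.001, 0.005]), np.float64(-0.0007)) [-1.08294929  0.86245982 -0.07126972] 22.8833
[0, 1, 1, 0, 1, 1, 10, 31, 68, 98, 105, 103, 104, 78, 40, 33, 32, 32, 31, 32, 31, 24]
[10, 11, 14, 15, 17, 21, 22, 23, 26, 46, 72, 69, 56, 48, 41, 29, 12, 3, 3, 3, 4, 4]
[32, 32, 32, 33, 50, 77, 73, 90, 100, 102, 108, 110, 111, 97, 45, 10, 8, 7, 7, 9, 9, 8]
```

Request:
{"api": "apply_moves", "payload": {
  "commands": [
    [0, 0, 0.4, 0],
    [0, 0, 0.6, 0],
    [0, 0, 0.5, 0],
    [0, 0, 0.34, 0],
    [0, 0, 0, 0]
  ]
}}

```text
clock: 23.3
eef_pos: [0.4313, -0.0103, 0.065]
tool_rot: [0.106, 0.994, -0.0, -0.002]
ft_force: [-0.9, 0.6, 0.1]
grip_width: 0.0416
grasp_force: 60.8
```

Request:
{"api": "apply_moves", "payload": {
  "commands": [
    [-0.15, 0, 0, 0],
    [-0.1, 0, 0, 0],
    [-0.05, 0, 0, 0],
    [0, 0, 0, 0],
    [0, 0, 0, 0]
  ]
}}

```text
clock: 23.72
eef_pos: [0.4393, -0.0116, 0.0671]
tool_rot: [0.107, 0.994, 0.0, 0.0]
ft_force: [-0.7, -0.2, 0.4]
grip_width: 0.0418
grasp_force: 60.8
```

Request:
{"api": "apply_moves", "payload": {
  "commands": [
    [-0.05, 0, 0, 0],
    [-0.03, 0, 0, 0],
    [0, 0, 0, 0],
    [0, 0, 0, 0],
    [0, 0, 0, 0]
  ]
}}

```text
clock: 24.13
eef_pos: [0.4403, -0.0119, 0.0667]
tool_rot: [0.107, 0.994, -0.0, 0.0]
ft_force: [0.7, -0.2, -0.8]
grip_width: 0.0418
grasp_force: 60.9
```

Request:
{"api": "apply_moves", "payload": {
  "commands": [
    [-0.03, 0, 0, 0],
    [-0.03, 0, 0, 0],
    [0, 0, 0, 0],
    [0, 0, 0, 0],
    [0, 0, 0, 0]
  ]
}}

```text
clock: 24.55
eef_pos: [0.4415, -0.0121, 0.0667]
tool_rot: [0.107, 0.994, 0.0, 0.0]
ft_force: [-0.6, 0.6, 0.1]
grip_width: 0.042
grasp_force: 60.9
```

Request:
{"api": "apply_moves", "payload": {
  "commands": [
    [-0.03, 0, 0, 0],
    [-0.03, 0, 0, 0],
    [0, 0, 0, 0],
    [0, 0, 0, 0],
    [0, 0, 0, 0]
  ]
}}

```text
clock: 24.97
eef_pos: [0.4428, -0.0124, 0.0667]
tool_rot: [0.107, 0.994, -0.0, 0.0]
ft_force: [0.1, -0.6, -0.1]
grip_width: 0.0419
grasp_force: 60.9
```

Run:
```python
from h import *
from workcell import bot
c=snap(bot,"w12","wrist");o=bot.get_obs(); p=pose(o); print(p[0],tobox(p[0]*1000),o["ft_force"],o["ft_torque"])
# hinge end of packed lid in wrist view, along y=-18,-4,4
for y in (-10,0,):
    s=np.arange(40,76,1.); v=profile(c,lambda t:[t,y],s,.040); q=proj(c,[np.r_[frombox([60,y])/1000,.04]]); print(y,q.round(),[tuple(a) for a in v.tolist()])
t=snap(bot,"t12","top")
for y in (-10,): 
    s=np.arange(40,76,1.); v=profile(t,lambda t:[t,y],s,.040); print([tuple(a) for a in v.tolist()])
    v=profile(load("t7"),lambda t:[t,y],s,.040); print([tuple(a) for a in v.tolist()])
```

```text
[ 0.44279079 -0.0124023   0.06673454] [[-27.31508993 -10.44072169]] [-1.25513473 -0.66705662 -0.48658017] [ 0.0157357   0.09419902 -0.00455283]
-10 [[315. 440.]] [(190, 211, 219), (191, 211, 219), (190, 211, 219), (191, 211, 220), (190, 211, 218), (175, 196, 203), (95, 108, 112), (23, 27, 27), (9, 8, 7), (6, 7, 6), (6, 5, 5), (6, 5, 5), (7, 7, 8), (7, 8, 7), (7, 8, 7), (7, 7, 8), (8, 8, 8), (6, 6, 6), (7, 7, 6), (8, 9, 9), (9, 9, 8), (9, 8, 8), (7, 6, 6), (7, 8, 6), (9, 8, 8), (8, 8, 8), (11, 10, 9), (8, 7, 7), (6, 6, 6), (8, 8, 8), (8, 8, 8), (7, 8, 7), (8, 8, 7), (6, 7, 6), (8, 8, 8), (6, 7, 6)]
0 [[333. 440.]] [(193, 214, 219), (193, 213, 219), (191, 211, 217), (159, 178, 182), (68, 77, 79), (12, 13, 13), (6, 7, 8), (6, 6, 6), (8, 7, 6), (7, 6, 6), (7, 7, 7), (7, 7, 6), (7, 6, 7), (7, 6, 6), (8, 8, 7), (6, 7, 6), (8, 8, 7), (8, 7, 7), (8, 9, 8), (8, 8, 8), (8, 9, 8), (7, 7, 6), (8, 8, 8), (8, 8, 8), (7, 8, 6), (7, 8, 7), (9, 8, 8), (7, 7, 7), (7, 8, 7), (8, 9, 7), (8, 8, 7), (9, 9, 9), (8, 8, 8), (8, 8, 9), (7, 8, 6), (7, 8, 8)]
[(101, 117, 116), (100, 117, 116), (100, 116, 116), 
[... 369 characters left out ...]
84, 97, 104), (83, 96, 102), (81, 94, 100), (80, 92, 98), (79, 91, 97), (78, 90, 96), (77, 89, 94), (76, 88, 93), (75, 86, 92), (73, 84, 90)]
[(92, 107, 111), (93, 108, 113), (93, 108, 112), (93, 108, 112), (94, 108, 113), (95, 109, 113), (95, 110, 114), (95, 110, 114), (95, 110, 115), (95, 110, 115), (95, 110, 115), (95, 110, 115), (95, 110, 114), (95, 110, 114), (94, 109, 113), (94, 108, 113), (95, 109, 114), (95, 109, 114), (94, 109, 114), (94, 109, 114), (93, 108, 113), (93, 107, 112), (92, 105, 111), (91, 104, 110), (90, 104, 109), (88, 101, 106), (85, 97, 103), (82, 94, 100), (79, 91, 96), (76, 88, 93), (74, 85, 90), (70, 81, 86), (67, 77, 82), (64, 74, 79), (61, 72, 76), (59, 69, 73)]
```

The packed cup has been pushed back about 4 mm. I'll retreat to mid-slot and lower the cup.

Request:
{"api": "apply_moves", "payload": {
  "commands": [
    [0.15, -0.01, 0, 0],
    [0.15, 0, 0, 0],
    [0.01, 0, 0, 0],
    [0, 0, 0, 0],
    [0, 0, 0.2, 0]
  ]
}}

```text
clock: 25.48
eef_pos: [0.4372, -0.0113, 0.0632]
tool_rot: [0.107, 0.994, 0.0, 0.001]
ft_force: [0.7, -0.0, -1.0]
grip_width: 0.042
grasp_force: 60.8
```

Request:
{"api": "apply_moves", "payload": {
  "commands": [
    [0, 0, 0.2, 0],
    [0, 0, 0.2, 0],
    [0, 0, 0.15, 0],
    [0, 0, 0, 0],
    [0, 0, 0, 0]
  ]
}}

```text
clock: 25.9
eef_pos: [0.4363, -0.0112, 0.0513]
tool_rot: [0.107, 0.994, -0.0, -0.0]
ft_force: [-0.2, 0.2, 0.3]
grip_width: 0.0419
grasp_force: 60.8
```

Request:
{"api": "apply_moves", "payload": {
  "commands": [
    [0, 0, 0.08, 0],
    [0, 0, 0.05, 0],
    [0, 0, 0, 0],
    [0, 0, 0, 0],
    [0, 0, 0, 0]
  ]
}}

```text
clock: 26.32
eef_pos: [0.4367, -0.0113, 0.0492]
tool_rot: [0.107, 0.994, 0.0, 0.0]
ft_force: [0.4, -0.5, -1.0]
grip_width: 0.0422
grasp_force: 60.8
```

Request:
{"api": "apply_moves", "payload": {
  "commands": [
    [0, 0, 0.04, 0],
    [0, 0, 0, 0],
    [0, 0, 0, 0],
    [0, 0, 0, 0],
    [0, 0, 0, 0]
  ]
}}

```text
clock: 26.73
eef_pos: [0.4366, -0.0112, 0.0483]
tool_rot: [0.107, 0.994, 0.0, 0.0]
ft_force: [-0.2, -0.2, -0.9]
grip_width: 0.0421
grasp_force: 60.8
```

Request:
{"api": "apply_moves", "payload": {
  "commands": [
    [0, 0, 0.03, 0],
    [0, 0, 0, 0],
    [0, 0, 0, 0],
    [0, 0, 0, 0],
    [0, 0, 0, 0]
  ]
}}

```text
clock: 27.15
eef_pos: [0.4367, -0.0112, 0.0481]
tool_rot: [0.107, 0.994, 0.0, 0.0]
ft_force: [-1.9, 0.2, 5.7]
grip_width: 0.0416
grasp_force: 61.3
```

Contact comes at exactly floor height. Release, raise, and check.

Request:
{"api": "apply_moves", "payload": {
  "commands": [
    [0, 0, 0, 0],
    [0, 0, 0, 0],
    [0, 0, 0, 0],
    [0, 0, 0, 0],
    [0, 0, 0, 0]
  ],
  "claw": 0.35
}}

```text
clock: 27.57
eef_pos: [0.4366, -0.0112, 0.0476]
tool_rot: [0.107, 0.994, -0.0, -0.0]
ft_force: [0.5, 0.3, 0.6]
grip_width: 0.0556
grasp_force: 0.0
```

Request:
{"api": "apply_moves", "payload": {
  "commands": [
    [0, 0, -0.3, 0],
    [0, 0, -0.6, 0],
    [0, 0, -1, 0],
    [0, 0, -1, 0],
    [0, 0, -1, 0]
  ]
}}

```text
clock: 27.98
eef_pos: [0.4363, -0.0113, 0.1268]
tool_rot: [0.107, 0.994, -0.0, -0.0]
ft_force: [-0.7, 0.6, 0.2]
grip_width: 0.0556
grasp_force: 0.0
```

Request:
{"api": "apply_moves", "payload": {
  "commands": [
    [0.4, 0, -1, 0],
    [0.4, 0, -1, 0],
    [0.4, 0, -0.5, 0],
    [0, 0, 0, 0],
    [0, 0, 0, 0]
  ]
}}

```text
clock: 28.4
eef_pos: [0.4132, -0.0061, 0.1759]
tool_rot: [0.107, 0.994, 0.0, 0.001]
ft_force: [0.1, -0.6, 0.1]
grip_width: 0.056
grasp_force: 0.0
```

Run:
```python
from h import *
from workcell import bot
c=snap(bot,"w13","wrist");o=bot.get_obs(); p=pose(o); print(p[0],tobox(p[0]*1000),o["ft_force"],o["clock"])
for g in ([33,-10.5],[-33,-10.8]):
  for d in (0,2,-2):
    x=oval(c,frombox(np.array(g)+[d,d/2]),.040,H); print(tobox(x[0]),x[1]-H,x[2:])
v=profile(c,lambda t:[t,-10.5],np.arange(-80,80,2.),.040); print(v.sum(1).tolist())
v=profile(c,lambda t:[t,24],np.arange(-72,72,2.),.014); print(v.sum(1).tolist())
v=profile(c,lambda t:[-52,t],np.arange(8,46,1.),.014); print(v.sum(1).tolist())
S=snap(bot,"s13","side")
```

```text
[ 0.41291001 -0.00612598  0.17520436] [[-57.84716922 -10.65266861]] [5.29768260e-01 5.46647267e-02 9.31131641e-06] 28.45
[[ 32.8661665  -11.38047011]] 0.4599999999999991 (190, np.int64(76))
[[ 33.06160531 -11.33800046]] 0.7599999999999998 (188, np.int64(77))
[[ 32.8661665  -11.38047011]] 0.4599999999999991 (182, np.int64(77))
[[-33.3777633   -9.81146866]] 0.16000000000000014 (193, np.int64(77))
[[-33.25880907  -9.88795324]] 0.0600000000000005 (183, np.int64(77))
[[-33.35652848  -9.90918806]] -0.14000000000000057 (197, np.int64(75))
[259, 240, 447, 436, 277, 201, 135, 181, 523, 600, 609, 528, 281, 267, 267, 268, 269, 269, 269, 268, 266, 266, 265, 264, 263, 263, 338, 560, 595, 596, 596, 595, 595, 592, 591, 588, 585, 582, 566, 362, 130, 343, 570, 619, 618, 612, 607, 600, 598, 594, 594, 594, 594, 592, 591, 592, 590, 614, 636, 636, 635, 635, 636, 635, 636, 635, 633, 633, 632, 631, 629, 628, 571, 410, 393, 329, 294, 292, 292, 290]
[234, 440, 459, 345, 265, 256, 104, 18, 26, 38, 47, 50, 49, 49, 48, 42, 47, 65, 281, 355, 358, 358, 360, 362, 360, 359, 358, 357, 360, 361, 365, 359, 343, 359, 358, 359, 358, 357, 357, 357, 362, 360, 359, 359, 349, 319, 162, 52, 44, 44, 44, 53, 53, 52, 56, 55, 52, 53, 53, 56, 54, 50, 59, 98, 278, 333, 216, 138, 136, 250, 447, 454]
[282, 271, 253, 187, 131, 111, 94, 64, 28, 23, 30, 36, 36, 40, 46, 48, 47, 49, 49, 47, 49, 47, 50, 50, 46, 45, 56, 114, 245, 360, 415, 430, 430, 438, 500, 543, 550, 547]
```

Both cups are straight, at x = ±33 with a 2 mm gap, and the vial is in place. Now I'll close the fingers, rise over the cover and go down behind it.

Request:
{"api": "apply_moves", "payload": {
  "commands": [
    [0, 0, -0.5, 0],
    [0, 0, -0.9, 0],
    [0, 0, -0.9, 0],
    [0, 0, -0.9, 0],
    [0, 0, -0.6, 0]
  ],
  "claw": 1
}}

```text
clock: 28.92
eef_pos: [0.4134, -0.0062, 0.2518]
tool_rot: [0.107, 0.994, -0.0, -0.0]
ft_force: [0.6, -0.6, 0.5]
grip_width: 0.0
grasp_force: 0.0
```

Request:
{"api": "apply_moves", "payload": {
  "commands": [
    [-0.6, 0.1, 0, 0],
    [-0.9, 0.1, 0, 0],
    [-0.9, 0.1, 0, 0],
    [-0.9, 0.1, 0, 0],
    [-0.9, 0.1, 0, 0]
  ]
}}

```text
clock: 29.33
eef_pos: [0.4979, -0.0144, 0.2499]
tool_rot: [0.107, 0.994, -0.0, -0.001]
ft_force: [0.8, 0.2, 0.4]
grip_width: -0.0001
grasp_force: 0.0
```

Request:
{"api": "apply_moves", "payload": {
  "commands": [
    [-0.9, 0, 0, 0],
    [-0.9, 0, 0, 0],
    [-0.9, 0, 0, 0],
    [-0.9, 0, 0, 0],
    [-0.9, 0, 0, 0]
  ]
}}

```text
clock: 29.75
eef_pos: [0.5859, -0.0337, 0.2494]
tool_rot: [0.107, 0.994, -0.0, -0.002]
ft_force: [-0.2, -0.6, 0.3]
grip_width: -0.0002
grasp_force: 0.0
```

Request:
{"api": "apply_moves", "payload": {
  "commands": [
    [-0.9, 0, 0, 0],
    [-0.9, 0, 0, 0],
    [-0.9, 0, 0, 0],
    [-0.6, 0, 0, 0],
    [0, 0, 0, 0]
  ]
}}

```text
clock: 30.17
eef_pos: [0.6513, -0.0481, 0.2482]
tool_rot: [0.107, 0.994, -0.0, -0.002]
ft_force: [-0.4, 0.3, -0.6]
grip_width: -0.0001
grasp_force: 0.0
```

Run:
```python
from h import *
from workcell import bot
o=bot.get_obs(); p=pose(o); print(p[0],p[1],tobox(p[0]*1000),o["ft_force"],o["clock"],o["grip_width"])
# lip position across two views
S=load("side0");T=load("top0")
def tri(a,b):
    A=[]
    for c,p in((S,a),(T,b)):
        P=c["camera_matrix"]@np.c_[c["R"],c["t"]]; A+= [p[0]*P[2]-P[0],p[1]*P[2]-P[1]]
    v=np.linalg.svd(np.array(A))[2][3]; return v[:3]/v[3]*1000
# lip in m2 (side crop: x/3+255,(y-240)/3+175) and m1 (x-322)/3.6+300, y/3.6+160
L=tri([65/3+255,(270-240)/3+175],[(522-322)/3.6+300,73/3.6+160]); print(L,tobox(L))
```

```text
[ 0.65130692 -0.04806648  0.24820518] 167.68007347710616 [[184.01885838  -1.01351593]] [-0.37191854  0.3213652  -0.56471103] 30.1667 -0.00011968330650061537
[619.00927976 -39.44924024 141.66507162] [[150.62794353   0.54885378]]
```

The lip triangulates a little farther back than nominal, so I'll keep an extra 16 mm of clearance before descending.

Request:
{"api": "apply_moves", "payload": {
  "commands": [
    [-0.4, 0.05, 0, 0],
    [-0.4, 0, 0, 0],
    [0, 0, 0.5, 0],
    [0, 0, 0.8, 0],
    [0, 0, 0.8, 0]
  ]
}}

```text
clock: 30.58
eef_pos: [0.665, -0.0497, 0.2079]
tool_rot: [0.107, 0.994, 0.0, -0.001]
ft_force: [0.6, -0.3, -0.1]
grip_width: 0.0002
grasp_force: 0.0
```

Request:
{"api": "apply_moves", "payload": {
  "commands": [
    [0, 0, 0.8, 0],
    [0, 0, 0.8, 0],
    [0, 0, 0.8, 0],
    [0, 0, 0.7, 0],
    [0, 0, 0.4, 0]
  ]
}}

```text
clock: 31.0
eef_pos: [0.663, -0.0496, 0.1359]
tool_rot: [0.107, 0.994, -0.0, -0.003]
ft_force: [-0.0, 1.2, -0.1]
grip_width: 0.0002
grasp_force: 0.0
```

Request:
{"api": "apply_moves", "payload": {
  "commands": [
    [0.2, 0, 0, 0],
    [0.3, 0, 0, 0],
    [0.3, 0, 0, 0],
    [0.3, 0, 0, 0],
    [0.3, 0, 0, 0]
  ]
}}

```text
clock: 31.42
eef_pos: [0.6403, -0.044, 0.1428]
tool_rot: [0.107, 0.994, 0.0, 0.004]
ft_force: [2.3, -0.7, 3.1]
grip_width: -0.0003
grasp_force: 1.5
```

Request:
{"api": "apply_moves", "payload": {
  "commands": [
    [0.3, 0, 0, 0],
    [0.3, 0, 0, 0],
    [0.3, 0, 0, 0],
    [0.3, 0, 0, 0],
    [0.3, 0, 0, 0]
  ]
}}

```text
clock: 31.83
eef_pos: [0.6076, -0.0373, 0.1392]
tool_rot: [0.107, 0.994, 0.0, -0.001]
ft_force: [1.1, -0.5, 0.7]
grip_width: -0.0002
grasp_force: 0.5
```

Request:
{"api": "apply_moves", "payload": {
  "commands": [
    [0.3, 0, 0, 0],
    [0.3, 0, 0, 0],
    [0.3, 0, 0, 0],
    [0.3, 0, 0, 0],
    [0.3, 0, 0, 0]
  ]
}}

```text
clock: 32.25
eef_pos: [0.5823, -0.0317, 0.1428]
tool_rot: [0.107, 0.994, -0.0, 0.004]
ft_force: [4.8, -2.8, 12.7]
grip_width: -0.0002
grasp_force: 4.3
```

Request:
{"api": "apply_moves", "payload": {
  "commands": [
    [0.3, 0, 0, 0],
    [0.3, 0, 0, 0],
    [0.3, 0, 0, 0],
    [0.3, 0, 0, 0],
    [0.3, 0, 0, 0]
  ]
}}

```text
clock: 32.67
eef_pos: [0.5489, -0.0245, 0.139]
tool_rot: [0.107, 0.994, -0.0, -0.001]
ft_force: [0.5, 0.1, 0.4]
grip_width: 0.0
grasp_force: 0.3
```

Request:
{"api": "apply_moves", "payload": {
  "commands": [
    [0.3, 0, 0, 0],
    [0.3, 0, 0, 0],
    [0.3, 0, 0, 0],
    [0.3, 0, 0, 0],
    [0.3, 0, 0, 0]
  ]
}}

```text
clock: 33.08
eef_pos: [0.5202, -0.0182, 0.1395]
tool_rot: [0.107, 0.994, -0.0, -0.0]
ft_force: [-0.8, 0.3, 0.4]
grip_width: 0.0002
grasp_force: 0.1
```

Request:
{"api": "apply_moves", "payload": {
  "commands": [
    [0.3, 0, 0, 0],
    [0.2, 0, 0, 0],
    [0, 0, 0, 0],
    [0, 0, 0, 0],
    [0, 0, 0, 0]
  ]
}}

```text
clock: 33.5
eef_pos: [0.5115, -0.0163, 0.1398]
tool_rot: [0.107, 0.994, 0.0, 0.0]
ft_force: [-0.6, -0.3, -0.1]
grip_width: -0.0002
grasp_force: 0.0
```

Run:
```python
from h import *
from workcell import bot
o=bot.get_obs(); p=pose(o); print(p[0],tobox(p[0]*1000),o["ft_force"],o["clock"])
for n in ("side","top"):
    c=snap(bot,n[0]+"20",n); im=c["image"].astype(int)
    # fraction wood coloured in closed-top quadrilateral
    for z,nm in((.048,"closedtop"),):
        q=proj(c,[np.r_[frombox([a*72,b*41.5])/1000,z] for a,b in [(-1,-1),(-1,1),(1,1),(1,-1)]]).astype(np.int32)
        m=np.zeros(im.shape[:2],np.uint8); cv2.fillConvexPoly(m,q,1); w=(im[...,2]-im[...,0]>25); print(n,w[m>0].mean(),load(n+"0")["image"].astype(int)[m>0][:,[2,0]].__matmul__([1,-1]).__gt__(25).mean())
```

```text
[ 0.51154096 -0.0162717   0.13983674] [[40.68883088  0.37710445]] [-0.55488774 -0.33696116 -0.09353511] 33.5
side 0.2899441340782123 0.16871508379888267
top 0.0 0.22810475922275417
```

Request:
{"api": "apply_moves", "payload": {
  "commands": [
    [0, 0, -0.5, 0],
    [0, 0, -0.9, 0],
    [0, 0, -0.9, 0],
    [0, 0, -0.9, 0],
    [0, 0, -0.9, 0]
  ]
}}

```text
clock: 34.02
eef_pos: [0.5114, -0.0163, 0.2233]
tool_rot: [0.107, 0.994, 0.0, 0.0]
ft_force: [-0.4, 0.0, 0.9]
grip_width: -0.0001
grasp_force: 0.0
```

Request:
{"api": "apply_moves", "payload": {
  "commands": [
    [0, -0.6, 0, 0],
    [0, -0.9, 0, 0],
    [0, -0.9, 0, 0],
    [0, -0.9, 0, 0],
    [0, -0.9, 0, 0]
  ]
}}

```text
clock: 34.43
eef_pos: [0.4928, -0.0996, 0.2214]
tool_rot: [0.107, 0.994, -0.0, -0.0]
ft_force: [0.1, -0.6, 0.6]
grip_width: 0.0001
grasp_force: 0.0
```

Request:
{"api": "apply_moves", "payload": {
  "commands": [
    [0.5, -0.9, 0, 0],
    [0.9, -0.9, 0, 0],
    [0.9, -0.9, 0, 0],
    [0.9, -0.9, 0, 0],
    [0.9, -0.5, 0, 0]
  ]
}}

```text
clock: 34.85
eef_pos: [0.3942, -0.1626, 0.2213]
tool_rot: [0.108, 0.994, -0.0, -0.0]
ft_force: [0.6, 0.8, 0.0]
grip_width: -0.0
grasp_force: 0.0
```

Run:
```python
from h import *
from workcell import bot
o=bot.get_obs(); print(o["eef_pos"],o["clock"])
for n in ("side","top"):
    c=snap(bot,n[0]+"21",n); im=c["image"].astype(int); w=((im[...,2]-im[...,0]>18)).astype(np.uint8)
    q=proj(c,[np.r_[frombox([a*72,b*41.5])/1000,z] for z in (.048,0) for a,b in [(-1,-1),(-1,1),(1,1),(1,-1)]])
    h=cv2.convexHull(q.astype(np.float32)); m=np.zeros(im.shape[:2],np.uint8); cv2.fillConvexPoly(m,h.astype(np.int32),1)
    b=np.zeros_like(m); x,y,ww,hh=cv2.boundingRect(h); b[max(y-60,0):y+hh+20,x-20:x+ww+20]=1
    print(n,"inside closed outline",w[m>0].mean().round(3)," wood outside",int((w*b)[m==0].sum()),"area",m.sum(),"bbox closed",(x,y,ww,hh),"wood bbox",cv2.boundingRect(cv2.findNonZero(cv2.morphologyEx(w*b,cv2.MORPH_OPEN,np.ones((3,3))))))
```

```text
[ 0.39418921 -0.1626472   0.22133665] 34.85
side inside closed outline 0.972  wood outside 2611 area 3582 bbox closed (302, 227, 87, 62) wood bbox (282, 167, 127, 121)
top inside closed outline 0.976  wood outside 102 area 3572 bbox closed (307, 226, 60, 86) wood bbox (307, 228, 59, 85)
```

Run:
```python
from h import *
c=load("s21"); im=c["image"].astype(int)
for y in (-30,0,30):
  # vertical scan at front face x=-72: find seam between cover wall and tray, top edge
  z=np.arange(-.006,.07,.003); q=proj(c,[np.r_[frombox([-72,y])/1000,t] for t in z]).astype(np.float32)
  v=cv2.remap(c["image"],q[:,:1],q[:,1:],cv2.INTER_LINEAR)[:,0].astype(int); print(y,[(int(round(t*1000)),*a) for t,a in zip(z,v.tolist())])
z=np.arange(-.006,.07,.003); q=proj(c,[np.r_[frombox([-50,41.5])/1000,t] for t in z]).astype(np.float32)
v=cv2.remap(c["image"],q[:,:1],q[:,1:],cv2.INTER_LINEAR)[:,0].astype(int); print("L",[(int(round(t*1000)),*a) for t,a in zip(z,v.tolist())])
for n in ("s21","t21"):
    w=load(n); P=[np.r_[frombox([a,b])/1000,.048] for a,b in [(-72,-41.5),(-72,41.5)]]
    for y in (-30,20): 
        s=np.arange(-90,-60,2.); print(n,y,[int(a) for a in (lambda v:v[:,2]-v[:,0])(profile(w,lambda t:[t,y],s,.048))])
```

```text
-30 [(-6, 107, 117, 121), (-3, 158, 173, 171), (0, 147, 163, 161), (3, 127, 142, 144), (6, 81, 105, 123), (9, 71, 107, 138), (12, 50, 76, 98), (15, 39, 53, 67), (18, 43, 64, 78), (21, 52, 73, 87), (24, 44, 57, 68), (27, 45, 58, 68), (30, 36, 50, 61), (33, 33, 47, 59), (36, 30, 45, 58), (39, 27, 42, 55), (42, 32, 47, 58), (45, 36, 51, 63), (48, 43, 58, 72), (51, 59, 83, 103), (54, 91, 132, 158), (57, 123, 145, 160), (60, 135, 147, 157), (63, 134, 147, 157), (66, 134, 148, 158), (69, 135, 148, 158)]
0 [(-6, 123, 135, 144), (-3, 73, 79, 85), (0, 62, 68, 73), (3, 50, 58, 65), (6, 34, 48, 59), (9, 25, 41, 54), (12, 55, 86, 111), (15, 82, 124, 161), (18, 79, 121, 158), (21, 77, 117, 153), (24, 60, 92, 119), (27, 42, 64, 84), (30, 27, 43, 58), (33, 26, 41, 54), (36, 26, 40, 53), (39, 26, 40, 54), (42, 26, 41, 53), (45, 25, 41, 54), (48, 29, 45, 59), (51, 54, 84, 108), (54, 80, 123, 153), (57, 90, 136, 168), (60, 88, 135, 168), (63, 86, 132, 167), (66, 90, 139, 168), (69, 91, 139, 169)]
30 [(-6, 157, 173, 170), (-3, 160, 175, 171), (0, 160, 175, 171), (3, 121, 134, 134), (6, 80, 93, 98), (9,
[... 435 characters left out ...]
 147, 162, 162), (3, 74, 92, 105), (6, 42, 64, 84), (9, 39, 61, 79), (12, 39, 61, 80), (15, 43, 67, 87), (18, 41, 63, 82), (21, 35, 55, 72), (24, 39, 61, 80), (27, 39, 61, 78), (30, 39, 61, 79), (33, 39, 60, 78), (36, 35, 55, 74), (39, 36, 56, 72), (42, 37, 57, 75), (45, 37, 59, 77), (48, 48, 74, 96), (51, 85, 128, 159), (54, 80, 122, 158), (57, 85, 131, 167), (60, 91, 139, 169), (63, 88, 136, 168), (66, 83, 127, 164), (69, 87, 135, 168)]
s21 -30 [24, 23, 24, 23, 24, 24, 23, 24, 24, 29, 50, 71, 77, 78, 78]
s21 20 [27, 42, 43, 32, 29, 28, 28, 28, 29, 26, 61, 72, 77, 77, 77]
t21 -30 [5, 5, 6, 5, 5, 5, 5, 5, 12, 33, 44, 46, 45, 46, 46]
t21 20 [5, 5, 5, 5, 5, 6, 6, 6, 14, 32, 44, 47, 48, 47, 48]
```

The cover's top edge reads 48 mm over its base along the front, and the top view matches the closed outline, so it is fully shut. Handing in.

```bash
python3 -c "
from workcell import bot
print(bot.job_done())"
```

```text
the job is handed in; nothing more can be done
None
```

The vial and the loose cup are in the tray beside the packed cup, and the cover is fully closed. The job was handed in at about 35 s; closure was confirmed from camera measurements, and I nudged the packed cup about 3 mm towards the hinges to make room.

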